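Load and lock the laser engraver's jig, shut the lid and start

TASK

Lift the laser engraver's lid by its handle and lay it back gently on its open stop. Load all the slotted beech blanks flat and square into the jig row, back ends close to the low fence, make the row up to four blocks with plain fillers, and drive the wedge, thin end first, into the last gap so that the row is locked tight against the head stop. Then lower the lid gently until it is fully shut and press the start button; leave the glue, tape, screwdriver and screw box where they are.

Things in the scene. Friction and masses are not known exactly. Their poses are not given: they have to be found in the camera images.
- engraver: compact white enclosed laser engraver, fixed. Origin on the table; own x near world x, own y towards the lid hinge, z up; all mm here are in this frame. Front with lid handle is the -y side. Outside x -158 to 128, y -130 to 92; inside x -110 to 121, y -123 to 86; rim of walls at z 74. Beam and laser head are parked inside by the hinge wall, y 64 to 86, z 31 to 73. Jig: see row_head
- row_head (a point): start of the jig row: foot of the head stop's face, on the row's centre line, on the jig floor (engraver x 100, y 6, z 28; axes as the engraver's). The row runs from here to -x, flat on the jig floor: four blocks 36 mm wide side by side, packed centres at engraver x 82, 46, 10, -26, y 6 (long sides along y), last face at x -44; then the wedge; then the tail stop
- fence (a point): middle of the top front edge of the low back fence, along the hinge side of the blocks: 8 mm above the jig floor, x -40 to 102, front face at engraver y 31. A 50 mm block touching it is centred at y 6. The front (-y) side of the row is open
- head_stop: fixed plywood head stop of the jig at the far (+x) end of the row, face at engraver x 100, y -21 to 41, 26 mm above the jig floor; origin and axes are the engraver's. The row must be clamped against it
- tail_stop: fixed plywood tail stop at the near (-x) end, 26 mm above the jig floor; origin and axes are the engraver's. Its slanted face looks to +x and runs from x -60.9, y -19 to x -52.8, y 35: the gap to a packed row of four blocks (face at x -44) narrows from 16.9 mm at the front (-y) to 8.8 mm at the back, slope 0.15
- lid (a joint): hinge angle of the engraver's lid (rad): 0 shut on the rim, grows as the front edge lifts, 1.83 leaning back on its open stop, where it stays by itself; below about 1.55 it falls shut if let go. No spring, hardly any friction; about 0.5 kg
- lid_hinge (a point): point on the hinge axis, in the middle of the lid (engraver x 5, y 92, z 74); the axis is the engraver's x. Its own axes turn with the lid
- lid_bar (a point): middle of the lid's steel bow handle: round bar 10 mm thick, 120 mm long along the engraver's x, 270 mm from the hinge, 6 mm above the hinge when shut (then engraver x 5, y -178, z 80). It lies 48 mm out from the lid's front edge, in the lid's plane, so it can be pinched from above at every lid angle
- start (a joint): travel of the start button (m): 0 up, 0.006 fully down, springs back, 5 N fully down
- start_top (a point): middle of the top of the start button, a grey round 24 mm button pointing up on the control deck at the near (-x) end of the engraver; pressed downwards
- wedge: beech wedge lying flat, 82 mm long (own x -41 to 41), 22 mm high, 25 g. Origin: underside, mid-length. Thin end (11 mm) at +x. From x -41 to -14 a parallel grip 19 mm thick (y -9.5 to 9.5); from -14 to 41 it tapers, slope 0.15. Face y -9.5 is straight all along, the taper is on the +y face. Starts on the table, thin end roughly to world +y. Driven with 10 to 15 N it locks by friction
- wedge_tip (a point): middle of the wedge's thin end, at half height (own x 41, y -4, z 11). Locked in the jig, the wedge lies on the jig floor, own x along engraver +y (thin end to the hinge side), straight face on the last block, taper on the tail stop; with four packed blocks its origin is then at about engraver x -53.5, y -20, and this tip at y 21
- glue: glue bottle, white with yellow cap, 60 mm across, 150 mm tall, standing; bystander
- tape: roll of masking tape, 100 mm across, 24 mm high, lying flat; bystander
- driver: screwdriver lying on the table; bystander
- screwbox: open plywood box of screws, 120 x 150 x 55 mm; bystander
- blank0: beech blank 0 of up to 4 (absent in some runs): block 36 (own x) x 50 (own y) x 28 mm high, 36 g, with a 6 mm wide slot along its top in y. Origin: centre of its underside. Starts flat on the table, long side roughly along world y
- blank1: beech blank 1 of up to 4 (absent in some runs): block 36 (own x) x 50 (own y) x 28 mm high, 36 g, with a 6 mm wide slot along its top in y. Origin: centre of its underside. Starts flat on the table, long side roughly along world y
- blank2: beech blank 2 of up to 4 (absent in some runs): block 36 (own x) x 50 (own y) x 28 mm high, 36 g, with a 6 mm wide slot along its top in y. Origin: centre of its underside. Starts flat on the table, long side roughly along world y
- blank3: beech blank 3 of up to 4 (absent in some runs): block 36 (own x) x 50 (own y) x 28 mm high, 36 g, with a 6 mm wide slot along its top in y. Origin: centre of its underside. Starts flat on the table, long side roughly along world y
- filler0: filler block 0 of 2: plain plywood block without slot, 36 (own x) x 44 (own y) x 28 mm high, 32 g. Origin: centre of its underside. As wide as a blank, so it takes a blank's place in the row; lies like a blank in the row's line
- filler1: filler block 1 of 2: plain plywood block without slot, 36 (own x) x 44 (own y) x 28 mm high, 32 g. Origin: centre of its underside. As wide as a blank, so it takes a blank's place in the row; lies like a blank in the row's line

How it is judged:
On the way, in this order (a step that is already met when the one before it is completed fails the run):
1. the lid lies back on its open stop (value of joint lid above 1.77 rad), for 0.2 s.
2. with the lid open, all blanks lie in the row and the wedge locks it tight against the head stop (x of blank0 in the frame of engraver between -0.045 and 0.088 m and y of blank0 in the frame of engraver between -0.002 and 0.013 m and z of blank0 in the frame of engraver between 0.024 and 0.032 m and angle between the x axis of each of blank0, blank1, blank2, blank3 and the x axis of engraver, either way round below 0.09 rad and angle between each of blank0, blank1, blank2, blank3's own z axis and vertical below 0.09 rad and x of blank1 in the frame of engraver between -0.045 and 0.088 m and y of blank1 in the frame of engraver between -0.002 and 0.013 m and z of blank1 in the frame of engraver between 0.024 and 0.032 m and x of blank2 in the frame of engraver between -0.045 and 0.088 m and y of blank2 in the frame of engraver between -0.002 and 0.013 m and z of blank2 in the frame of engraver between 0.024 and 0.032 m and x of blank3 in the frame of engraver between -0.045 and 0.088 m and y of blank3 in the frame of engraver between -0.002 and 0.013 m and z of blank3 in the frame of engraver between 0.024 and 0.032 m and contact force between anything else and head_stop above 1 N and y of wedge in the frame of engraver between -0.04 and 0.02 m and x of wedge in the frame of engraver between -0.068 and -0.038 m and z of wedge in the frame of engraver below 0.034 m and angle between the x axis of wedge and the y axis of engraver, either way round below 0.15 rad and y of wedge_tip in the frame of engraver above 0 m and value of joint lid above 1.7 rad), for 0.2 s.
3. the lid is fully shut (value of joint lid below 0.03 rad), for 0.2 s.
4. with the lid shut, the start button is pressed down (value of joint start above 0.004 m and value of joint lid below 0.03 rad), for 0.02 s.
At the end, for the whole second after the job is handed in: Every blank present lies flat (4 mm) and square (5 degrees) in the row, within 7 mm of its line; the wedge is in the last gap, thin end to the hinge; the row presses on the head stop with over 1 N; lid shut (under 0.03 rad), button up, all at rest (x of blank0 in the frame of engraver between -0.045 and 0.088 m and y of blank0 in the frame of engraver between -0.002 and 0.013 m and z of blank0 in the frame of engraver between 0.024 and 0.032 m and angle between the x axis of each of blank0, blank1, blank2, blank3 and the x axis of engraver, either way round below 0.09 rad and angle between each of blank0, blank1, blank2, blank3's own z axis and vertical below 0.09 rad and x of blank1 in the frame of engraver between -0.045 and 0.088 m and y of blank1 in the frame of engraver between -0.002 and 0.013 m and z of blank1 in the frame of engraver between 0.024 and 0.032 m and x of blank2 in the frame of engraver between -0.045 and 0.088 m and y of blank2 in the frame of engraver between -0.002 and 0.013 m and z of blank2 in the frame of engraver between 0.024 and 0.032 m and x of blank3 in the frame of engraver between -0.045 and 0.088 m and y of blank3 in the frame of engraver between -0.002 and 0.013 m and z of blank3 in the frame of engraver between 0.024 and 0.032 m and contact force between anything else and head_stop above 1 N and y of wedge in the frame of engraver between -0.04 and 0.02 m and x of wedge in the frame of engraver between -0.068 and -0.038 m and z of wedge in the frame of engraver below 0.034 m and angle between the x axis of wedge and the y axis of engraver, either way round below 0.15 rad and y of wedge_tip in the frame of engraver above 0 m and value of joint lid below 0.03 rad and value of joint start below 0.002 m and linear speed of each of blank0, blank1, blank2, blank3, wedge below 0.02 m/s); the robot touches nothing.
It fails at once if the lid slams shut (value of joint lid below 0.1 rad and velocity of joint lid below -1 rad/s).
It fails at once if the lid bangs against its open stop (value of joint lid above 1.7 rad and velocity of joint lid above 1.2 rad/s).
It fails at once if a bystander (glue bottle, tape roll, screwdriver, screw box) is moved more than 30 mm (distance of any of glue, tape, driver, screwbox from where it was at the start of the episode above 0.03 m).
Of blank0, blank1, blank2, blank3 only 2 to 4 are there at a start; the rules pass over those that are not, and their reading is None.
At some moment in a run one of blank0, blank1, blank2, blank3, filler0, filler1, wedge may be knocked a few centimetres aside while the robot is not near it.
It also fails if it takes over 210 s, if anything falls off the work surface, if the arm or the gripper's body presses on something with over 40 N, if the wrist force passes 120 N, or if a joint passes its speed limit or range.

ROBOT

A 6-joint arm with a two-finger parallel gripper is mounted at the origin on the work surface. World frame = base frame: x ahead of the robot, y to its left, z up, the work surface at z = 0. Lengths are in m, angles in rad, forces in N, time in s.
With the tool pointing down it reaches from about 0.375 to 0.9 m from the base axis. Payload 3.1 kg.
Tool frame: the origin (TCP) lies midway between the tips of the shut fingers; the grasp point (between the pads) lies 19 mm behind it (manip.grasp_offset is the distance from the TCP to the grasp point, in m); z points along the fingers, y is the line along which they close (so a half turn about z gives the same grasp; the last joint's range is limited). The gripper opens to 85 mm and grips with 20 to 120 N. Pads are 22 mm wide; open, the fingers measure 114 mm over their backs; the gripper's body (76 mm by 85 mm) begins 54 mm behind the grasp point. The pads swing forward as they close: fully open they stand 13 mm farther back than shut.
Start: joints at [0.975, 0.527, 1.433, -0, 1.181, -0.178], TCP at [0.254, 0.571, 0.231] pointing down, gripper open.
Joint ranges: [-3.08, 3.08], [-0.75, 2.2], [0.22, 2.44], [-1.43, 4.57], [0, 2.65], [-2.85, 2.85]. Speed limits (rad/s): [2.79, 2.79, 3.14, 3.14, 3.14, 3.14].

INTERFACE

Orientations are given as a unit quaternion [x, y, z, w].
In Python, from station import sensors, cams, order, manip gives the robot as it stands.
- The arm moves only by the tool move_arm, never from a script. Its argument "targets" is a list of rows, each an object of numbers: "dx", "dy", "dz": the shift along the world's x, y, z normalised to -1 to 1, where 1 is 25 mm; "rx", "ry", "rz": the turn, a rotation vector about the world's x, y, z normalised to -1 to 1, where 1 is 30 degrees. A call has exactly 10 rows; each row shifts and turns the commanded pose from where the row before left it; what a row does not reach is not made up. A row lasts 1/8 s, in which the tool goes at most 62.5 mm and 10.7 degrees, less where a joint would pass 70% of its speed; a pose out of reach is approached as far as the arm can. A call with a number of a shift or a turn outside -1 to 1 is refused whole. A call with a gripper value outside its range is refused whole. "claw" is the opening in per cent of the stroke, from 0 (shut) to 100 (fully open), set as the call begins (left out, the last holds). The fingers move at their own pace and stop on an object; "newtons" is the grip in N (left out, the last holds). Time passes only in rows, so rows that do not move let the fingers close, or fill a call up. It gives the time, the measured TCP pose, the force, the opening and the grip force at its end, in the units of the state.
- sensors.sense(): the state, without advancing time (a new reading comes with each control period).
- cams.snapshot(name): name is "scene" or "top"; returns the picture (400x640x3 uint8, red, green, blue); there is no depth.
- cams.camera_model(name): a dict with "fx", "fy", "cx", "cy" (pixels), "extrinsics" (4x4, takes a point from world to camera coordinates). Camera axes: x right, y down, z forward; pixel columns grow to the right and rows downward; lengths in m; the calibration is good to about 2 mm. A picture is of the moment at which its call begins. camera_model takes no time and is no camera call.
- order.sign_off(): hands the job in; it is judged then, once.
The state is a dict: "t": time; "q": joint angles; "qd": joint speeds; "tau": joint torques, N m; "tcp_pos": TCP position; "tool_rot": TCP orientation; "force": force on the tool from outside, world axes, zero at the start; "ft_torque": the same for the moment, N m; "finger_gap": opening from 0.0 (shut) to 1.0 (fully open); "gripper_force": force on a finger pad.
Only numpy, scipy, OpenCV 4.12 (cv2) and the standard library are available. Lean on these libraries where they do the work, as an engineer would, in place of code of your own. Each camera call takes 0.05 s, during which the arm holds its last target. There are 200 camera calls.

## Working session

There is one attempt and no reset: what is moved stays moved. The work goes in short steps, Python scripts to look and compute and a tool call to move; the robot and the scene stay as the last step left them, time stands still between calls to the robot, and variables do not carry over. Pictures are saved under pics/ and viewed, at most 14 in all, crops included, and the job is handed in when it is done.

Besides the shell and the picture viewer there is one more tool, called after ">>>" as a command line: name --argument value ..., lists and objects as JSON in quotes. move_arm: Moves the arm, as the interface text tells. Scaled input: -1 to 1 covers 25 mm each way for a shift and 30 degrees each way for a turn. Its arguments: {"type":"object","properties":{"targets":{"type":"array"},"claw":{"type":"number"},"newtons":{"type":"number"}},"required":["targets"]}

```bash
ls; mkdir -p pics; python3 - <<'E'
from station import sensors,cams
import cv2,numpy as np
for n in("scene","top"):
    im=cams.snapshot(n); cv2.imwrite(f"pics/{n}0.png",im[:,:,::-1])
    m=cams.camera_model(n); print(n,m["fx"],m["fy"],m["cx"],m["cy"]);print(np.round(np.array(m["extrinsics"]),4).tolist())
s=sensors.sense();print(s["t"],s["tcp_pos"],s["tool_rot"],s["finger_gap"])
E
```

```text
pics
scene 368.526002201177 368.526002201177 322.2652804855325 198.4127869800833
[[-0.7833, 0.6212, -0.0222, 0.411], [0.4286, 0.5141, -0.743, -0.1941], [-0.4501, -0.5915, -0.669, 1.3775], [0.0, 0.0, 0.0, 1.0]]
top 369.0632704911787 369.0632704911787 317.7475558601427 197.63956209933045
[[-0.1255, -0.9921, -0.0006, 0.1045], [-0.9718, 0.1231, -0.2011, 0.572], [0.1996, -0.0247, -0.9796, 0.9033], [0.0, 0.0, 0.0, 1.0]]
0.1 [0.25317653 0.57069783 0.23039102] [ 2.07382887e-01  9.78259319e-01 -9.47482845e-04 -3.80476848e-04] 0.998913077657473
```

View pics/scene0.png

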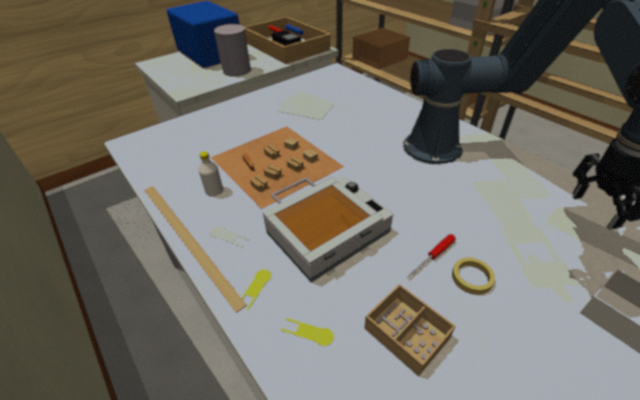

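View pics/top0.png

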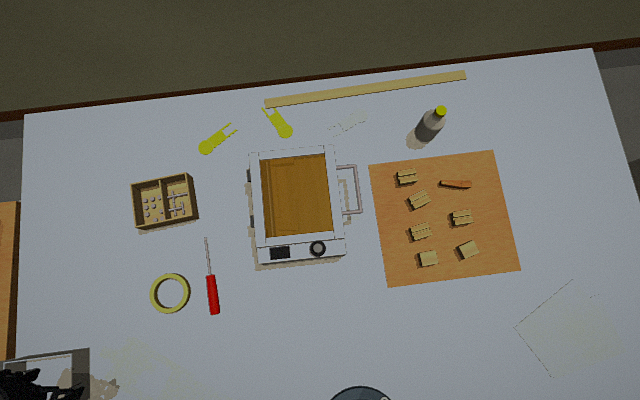

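The top view shows the engraver at about (300,205) with its handle at (350,190). The mat on the right holds six blocks and the wedge (455,184). Zooming in.

```bash
python3 - <<'E'
import cv2
im=cv2.imread("pics/top0.png")
def crop(x,y,w,h,k,n):
    c=cv2.resize(im[y:y+h,x:x+w],None,fx=k,fy=k,interpolation=cv2.INTER_CUBIC)
    for i in range(0,w,10):
        cv2.putText(c,str(x+i),(i*k,8),0,.3,(0,0,255)); cv2.line(c,(i*k,8),(i*k,14),(0,0,255))
    for i in range(0,h,10):
        cv2.putText(c,str(y+i),(0,i*k+3),0,.3,(0,0,255))
    cv2.imwrite(n,c)
crop(390,160,100,115,5,"pics/mat.png"); crop(240,138,130,132,4,"pics/eng.png")
E
```

```text
(no output)
```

View pics/mat.png

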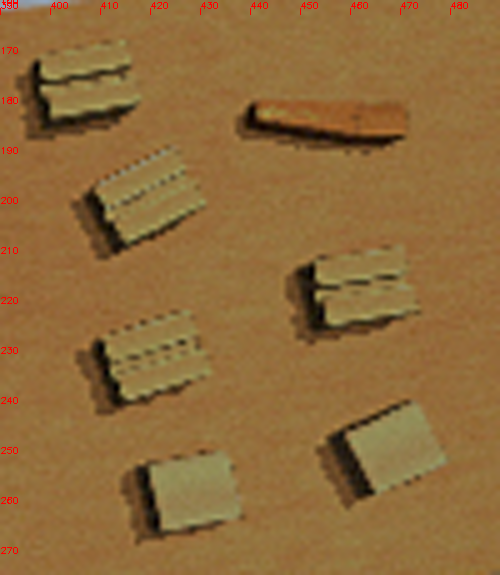

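View pics/eng.png

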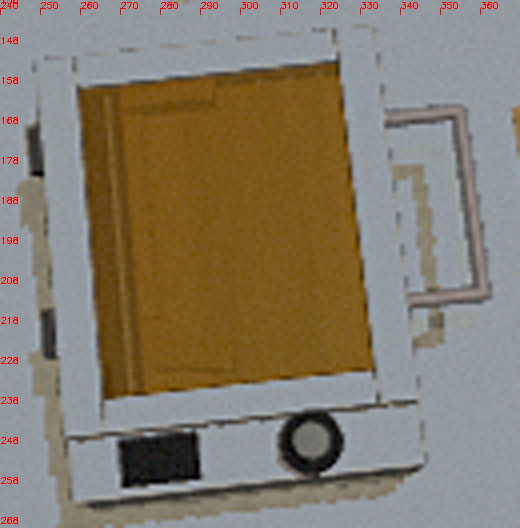

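All 4 slotted blanks are present, so no fillers are needed. Their centres are near A (408,176), B (420,199.5), C (463,217.5) and D (421,231.5). The wedge's thin end is at (441,182) and its grip end at (471,184). The bar corners are at (355.5,165.5) and (361.5,211.5), and the button is at (317.5,247.5).

```bash
cat > h.py <<'E'
import numpy as np
from station import cams,sensors
def ray(n,px,z):
    m=cams.camera_model(n);E=np.array(m["extrinsics"]);R,t=E[:3,:3],E[:3,3]
    px=np.atleast_2d(px).astype(float)
    d=np.c_[(px[:,0]-m["cx"])/m["fx"],(px[:,1]-m["cy"])/m["fy"],np.ones(len(px))]@R
    c=-R.T@t
    return c+d*((z-c[2])/d[:,2])[:,None]
def proj(n,P):
    m=cams.camera_model(n);E=np.array(m["extrinsics"]);p=np.atleast_2d(P)@E[:3,:3].T+E[:3,3]
    return np.c_[m["fx"]*p[:,0]/p[:,2]+m["cx"],m["fy"]*p[:,1]/p[:,2]+m["cy"]]
E
python3 - <<'E'
from h import *
B={"A":[(40,62),(125,40),(138,100),(47,120)],"B":[(93,190),(173,148),(206,202),(124,247)],"C":[(314,264),(402,247),(418,310),(325,328)],"D":[(102,342),(187,312),(210,372),(122,403)]}
for k,v in B.items():
    w=ray("top",np.array(v)/5+[390,160],.028); l=(w[0]-w[1]+w[3]-w[2])/2; s=(w[0]-w[3]+w[1]-w[2])/2
    print(k,w.mean(0).round(4),"yaw of long from +y (ccw)",np.degrees(np.arctan2(-l[0],l[1])).round(1),np.linalg.norm(l).round(4),np.linalg.norm(s).round(4))
w=ray("top",np.array([(253,103),(405,103),(405,137),(258,122)])/5+[390,160],.022);print("wedge",w.round(4).tolist())
b=ray("top",[(355.5,165.5),(361.5,211.5)],.08);print("bar",b.round(4).tolist(),np.linalg.norm(b[0]-b[1]))
d=b[0]-b[1];yaw=np.arctan2(d[1],d[0]);print("yaw",np.degrees(yaw))
c,s=np.cos(yaw),np.sin(yaw);R=np.array([[c,-s],[s,c]])
o=b.mean(0)[:2]-R@[.005,-.178];print("origin",o)
bt=ray("top",[(317.5,247.5)],.08)[0];print("button",bt, R.T@(bt[:2]-o))
for nm,p in {"deckBL":(260,264),"deckBR":(346,254),"rimTL":(249,153),"rimTR":(334,144)}.items():
    q=ray("top",[p],.074)[0,:2];print(nm,(R.T@(q-o)).round(4))
E
```

```text
A [ 0.6155 -0.2187  0.028 ] yaw of long from +y (ccw) 6.5 0.0499 0.0334
B [ 0.5478 -0.2402  0.028 ] yaw of long from +y (ccw) 20.8 0.0508 0.0341
C [ 0.485  -0.3451  0.028 ] yaw of long from +y (ccw) 3.7 0.0497 0.0344
D [ 0.4623 -0.2279  0.028 ] yaw of long from +y (ccw) 11.9 0.0493 0.0334
wedge [[0.593, -0.3078, 0.022], [0.5826, -0.3901, 0.022], [0.5639, -0.3861, 0.022], [0.5822, -0.3084, 0.022]]
bar [[0.6482, -0.0753, 0.08], [0.5269, -0.0727, 0.08]] 0.1213990255693936
yaw -1.221173325614617
origin [0.58635071 0.10407103]
button [0.45123714 0.04884129 0.08      ] [-0.13390583 -0.05809672]
deckBL [-0.1589  0.0874]
deckBR [-0.1568 -0.1268]
rimTL [0.1305 0.0951]
rimTR [ 0.1319 -0.1297]
```

>>> move_arm --claw 47 --newtons 40 --targets '[{"dx": 0.446,"dy": -0.86,"dz": -0.1,"rz": 0.076},{"dx": 0.446,"dy": -0.86,"dz": -0.1,"rz": 0.076},{"dx": 0.446,"dy": -0.86,"dz": -0.1,"rz": 0.076},{"dx": 0.446,"dy": -0.86,"dz": -0.1,"rz": 0.076},{"dx": 0.446,"dy": -0.86,"dz": -0.1,"rz": 0.076},{"dx": 0.446,"dy": -0.86,"dz": -0.1,"rz": 0.076},{"dx": 0.446,"dy": -0.86,"dz": -0.1,"rz": 0.076},{"dx": 0.446,"dy": -0.86,"dz": -0.1,"rz": 0.076},{"dx": 0.446,"dy": -0.86,"dz": -0.1,"rz": 0.076},{"dx": 0.446,"dy": -0.86,"dz": -0.1,"rz": 0.076}]'

```text
schema error: expected keys dx, dy, dz, rx, ry, rz
```

>>> move_arm --targets '[{"dx": 0.446,"dy": -0.86,"dz": -0.1},{"dx": 0.446,"dy": -0.86,"dz": -0.1},{"dx": 0.446,"dy": -0.86,"dz": -0.1},{"dx": 0.446,"dy": -0.86,"dz": -0.1},{"dx": 0.446,"dy": -0.86,"dz": -0.1},{"dx": 0.446,"dy": -0.86,"dz": -0.1},{"dx": 0.446,"dy": -0.86,"dz": -0.1},{"dx": 0.446,"dy": -0.86,"dz": -0.1},{"dx": 0.446,"dy": -0.86,"dz": -0.1},{"dx": 0.446,"dy": -0.86,"dz": -0.1}]'

```text
schema error: expected keys dx, dy, dz, rx, ry, rz
```

>>> move_arm --targets '[{"dx": 0.446,"dy": -0.86,"dz": -0.1},{"dx": 0.446,"dy": -0.86,"dz": -0.1},{"dx": 0.446,"dy": -0.86,"dz": -0.1},{"dx": 0.446,"dy": -0.86,"dz": -0.1},{"dx": 0.446,"dy": -0.86,"dz": -0.1},{"dx": 0.446,"dy": -0.86,"dz": -0.1},{"dx": 0.446,"dy": -0.86,"dz": -0.1},{"dx": 0.446,"dy": -0.86,"dz": -0.1},{"dx": 0.446,"dy": -0.86,"dz": -0.1},{"dx": 0.446,"dy": -0.86,"dz": -0.1}]'

```text
schema error: expected keys dx, dy, dz, rx, ry, rz
```

>>> move_arm --claw 47 --newtons 40 --targets '[{"dx": 0.446,"dy": -0.86,"dz": -0.1,"rx": 0,"ry": 0,"rz": 0.076},{"dx": 0.446,"dy": -0.86,"dz": -0.1,"rx": 0,"ry": 0,"rz": 0.076},{"dx": 0.446,"dy": -0.86,"dz": -0.1,"rx": 0,"ry": 0,"rz": 0.076},{"dx": 0.446,"dy": -0.86,"dz": -0.1,"rx": 0,"ry": 0,"rz": 0.076},{"dx": 0.446,"dy": -0.86,"dz": -0.1,"rx": 0,"ry": 0,"rz": 0.076},{"dx": 0.446,"dy": -0.86,"dz": -0.1,"rx": 0,"ry": 0,"rz": 0.076},{"dx": 0.446,"dy": -0.86,"dz": -0.1,"rx": 0,"ry": 0,"rz": 0.076},{"dx": 0.446,"dy": -0.86,"dz": -0.1,"rx": 0,"ry": 0,"rz": 0.076},{"dx": 0.446,"dy": -0.86,"dz": -0.1,"rx": 0,"ry": 0,"rz": 0.076},{"dx": 0.446,"dy": -0.86,"dz": -0.1,"rx": 0,"ry": 0,"rz": 0.076}]'

```text
t: 1.35
tcp_pos: [0.3651, 0.3554, 0.2059]
tool_rot: [0.009, 1.0, -0.0, -0.0]
force: [-0.6, 0.6, 0.0]
finger_gap: 0.471
gripper_force: 0.0
```

>>> move_arm --targets '[{"dx": 0.446,"dy": -0.86,"dz": -0.1,"rx": 0,"ry": 0,"rz": 0},{"dx": 0.446,"dy": -0.86,"dz": -0.1,"rx": 0,"ry": 0,"rz": 0},{"dx": 0.446,"dy": -0.86,"dz": -0.1,"rx": 0,"ry": 0,"rz": 0},{"dx": 0.446,"dy": -0.86,"dz": -0.1,"rx": 0,"ry": 0,"rz": 0},{"dx": 0.446,"dy": -0.86,"dz": -0.1,"rx": 0,"ry": 0,"rz": 0},{"dx": 0.446,"dy": -0.86,"dz": -0.1,"rx": 0,"ry": 0,"rz": 0},{"dx": 0.446,"dy": -0.86,"dz": -0.1,"rx": 0,"ry": 0,"rz": 0},{"dx": 0.446,"dy": -0.86,"dz": -0.1,"rx": 0,"ry": 0,"rz": 0},{"dx": 0.446,"dy": -0.86,"dz": -0.1,"rx": 0,"ry": 0,"rz": 0},{"dx": 0.446,"dy": -0.86,"dz": -0.1,"rx": 0,"ry": 0,"rz": 0}]'

```text
t: 2.6
tcp_pos: [0.4766, 0.1405, 0.181]
tool_rot: [0.01, 1.0, -0.0, -0.0]
force: [0.2, 0.1, -0.3]
finger_gap: 0.468
gripper_force: 0.0
```

>>> move_arm --targets '[{"dx": 0.446,"dy": -0.86,"dz": -0.1,"rx": 0,"ry": 0,"rz": 0},{"dx": 0.446,"dy": -0.86,"dz": -0.1,"rx": 0,"ry": 0,"rz": 0},{"dx": 0.446,"dy": -0.86,"dz": -0.1,"rx": 0,"ry": 0,"rz": 0},{"dx": 0.446,"dy": -0.86,"dz": -0.1,"rx": 0,"ry": 0,"rz": 0},{"dx": 0.446,"dy": -0.86,"dz": -0.1,"rx": 0,"ry": 0,"rz": 0},{"dx": 0.446,"dy": -0.86,"dz": -0.1,"rx": 0,"ry": 0,"rz": 0},{"dx": 0.446,"dy": -0.86,"dz": -0.1,"rx": 0,"ry": 0,"rz": 0},{"dx": 0.446,"dy": -0.86,"dz": -0.1,"rx": 0,"ry": 0,"rz": 0},{"dx": 0.446,"dy": -0.86,"dz": -0.1,"rx": 0,"ry": 0,"rz": 0},{"dx": 0.446,"dy": -0.86,"dz": -0.1,"rx": 0,"ry": 0,"rz": 0}]'

```text
t: 3.85
tcp_pos: [0.5888, -0.0752, 0.1561]
tool_rot: [0.01, 1.0, 0.0, 0.0]
force: [-0.8, -0.6, -0.4]
finger_gap: 0.469
gripper_force: 0.0
```

>>> move_arm --targets '[{"dx": -0.04,"dy": 0.04,"dz": -0.62,"rx": 0,"ry": 0,"rz": 0},{"dx": 0,"dy": 0,"dz": -0.62,"rx": 0,"ry": 0,"rz": 0},{"dx": 0,"dy": 0,"dz": -0.62,"rx": 0,"ry": 0,"rz": 0},{"dx": 0,"dy": 0,"dz": -0.62,"rx": 0,"ry": 0,"rz": 0},{"dx": 0,"dy": 0,"dz": -0.62,"rx": 0,"ry": 0,"rz": 0},{"dx": 0,"dy": 0,"dz": -0.62,"rx": 0,"ry": 0,"rz": 0},{"dx": 0,"dy": 0,"dz": 0,"rx": 0,"ry": 0,"rz": 0},{"dx": 0,"dy": 0,"dz": 0,"rx": 0,"ry": 0,"rz": 0},{"dx": 0,"dy": 0,"dz": 0,"rx": 0,"ry": 0,"rz": 0},{"dx": 0,"dy": 0,"dz": 0,"rx": 0,"ry": 0,"rz": 0}]'

```text
t: 5.1
tcp_pos: [0.5874, -0.0729, 0.0639]
tool_rot: [0.01, 1.0, -0.0, 0.001]
force: [-0.6, -0.1, 0.5]
finger_gap: 0.467
gripper_force: 0.0
```

>>> move_arm --claw 0 --newtons 40 --targets '[{"dx": 0,"dy": 0,"dz": 0,"rx": 0,"ry": 0,"rz": 0},{"dx": 0,"dy": 0,"dz": 0,"rx": 0,"ry": 0,"rz": 0},{"dx": 0,"dy": 0,"dz": 0,"rx": 0,"ry": 0,"rz": 0},{"dx": 0,"dy": 0,"dz": 0,"rx": 0,"ry": 0,"rz": 0},{"dx": 0,"dy": 0,"dz": 0,"rx": 0,"ry": 0,"rz": 0},{"dx": 0,"dy": 0,"dz": 0,"rx": 0,"ry": 0,"rz": 0},{"dx": 0,"dy": 0,"dz": 0,"rx": 0,"ry": 0,"rz": 0},{"dx": 0,"dy": 0,"dz": 0,"rx": 0,"ry": 0,"rz": 0},{"dx": 0,"dy": 0,"dz": 0,"rx": 0,"ry": 0,"rz": 0},{"dx": 0,"dy": 0,"dz": 0,"rx": 0,"ry": 0,"rz": 0}]'

```text
t: 6.35
tcp_pos: [0.5871, -0.0706, 0.0637]
tool_rot: [0.01, 1.0, 0.002, 0.0]
force: [1.3, 5.7, 2.2]
finger_gap: 0.093
gripper_force: 38.9
```

```bash
python3 - <<'E'
import numpy as np
a=np.r_[0,np.linspace(.06,.6,10),np.linspace(.66,1.2,10),np.linspace(1.245,1.65,10),np.linspace(1.668,1.83,10)]
s=-270*np.cos(a)+6*np.sin(a);z=270*np.sin(a)+6*np.cos(a)
ds=np.diff(s)/25;dz=np.diff(z)/25
for i in range(40):print(i+1,round(ds[i]*.0213,3),round(ds[i],2),round(dz[i],2))
print(ds.round(2).sum()-ds.sum(),dz.round(2).sum()-dz.sum())
E
```

```text
1 0.001 0.03 0.65
2 0.002 0.07 0.64
3 0.002 0.11 0.64
4 0.003 0.15 0.63
5 0.004 0.19 0.62
6 0.005 0.22 0.61
7 0.006 0.26 0.59
8 0.006 0.29 0.58
9 0.007 0.33 0.56
10 0.008 0.36 0.54
11 0.008 0.39 0.52
12 0.009 0.42 0.49
13 0.01 0.45 0.46
14 0.01 0.48 0.44
15 0.011 0.5 0.41
16 0.011 0.53 0.38
17 0.012 0.55 0.34
18 0.012 0.57 0.31
19 0.012 0.59 0.28
20 0.013 0.6 0.24
21 0.01 0.46 0.16
22 0.01 0.47 0.13
23 0.01 0.47 0.11
24 0.01 0.48 0.09
25 0.01 0.48 0.07
26 0.01 0.48 0.05
27 0.01 0.49 0.03
28 0.01 0.49 0.01
29 0.01 0.49 -0.02
30 0.01 0.48 -0.04
31 0.004 0.19 -0.02
32 0.004 0.19 -0.02
33 0.004 0.19 -0.03
34 0.004 0.19 -0.03
35 0.004 0.19 -0.04
36 0.004 0.19 -0.04
37 0.004 0.19 -0.04
38 0.004 0.19 -0.05
39 0.004 0.19 -0.05
40 0.004 0.19 -0.05
-0.02014046289723659 0.012295186174995365
```

>>> move_arm --targets '[{"dx": 0.001,"dy": 0.08,"dz": 0.65,"rx": 0,"ry": 0,"rz": 0},{"dx": 0.002,"dy": 0.12,"dz": 0.64,"rx": 0,"ry": 0,"rz": 0},{"dx": 0.002,"dy": 0.16,"dz": 0.64,"rx": 0,"ry": 0,"rz": 0},{"dx": 0.003,"dy": 0.15,"dz": 0.63,"rx": 0,"ry": 0,"rz": 0},{"dx": 0.004,"dy": 0.19,"dz": 0.62,"rx": 0,"ry": 0,"rz": 0},{"dx": 0.005,"dy": 0.22,"dz": 0.61,"rx": 0,"ry": 0,"rz": 0},{"dx": 0.006,"dy": 0.26,"dz": 0.59,"rx": 0,"ry": 0,"rz": 0},{"dx": 0.006,"dy": 0.29,"dz": 0.58,"rx": 0,"ry": 0,"rz": 0},{"dx": 0.007,"dy": 0.33,"dz": 0.56,"rx": 0,"ry": 0,"rz": 0},{"dx": 0.008,"dy": 0.36,"dz": 0.54,"rx": 0,"ry": 0,"rz": 0}]'

```text
t: 7.6
tcp_pos: [0.588, -0.0205, 0.2169]
tool_rot: [0.01, 1.0, -0.002, 0.0]
force: [-0.7, -5.2, 0.6]
finger_gap: 0.098
gripper_force: 38.9
```

>>> move_arm --targets '[{"dx": 0.008,"dy": 0.39,"dz": 0.52,"rx": 0,"ry": 0,"rz": 0},{"dx": 0.009,"dy": 0.42,"dz": 0.49,"rx": 0,"ry": 0,"rz": 0},{"dx": 0.01,"dy": 0.45,"dz": 0.46,"rx": 0,"ry": 0,"rz": 0},{"dx": 0.01,"dy": 0.48,"dz": 0.44,"rx": 0,"ry": 0,"rz": 0},{"dx": 0.011,"dy": 0.5,"dz": 0.41,"rx": 0,"ry": 0,"rz": 0},{"dx": 0.011,"dy": 0.53,"dz": 0.38,"rx": 0,"ry": 0,"rz": 0},{"dx": 0.012,"dy": 0.55,"dz": 0.34,"rx": 0,"ry": 0,"rz": 0},{"dx": 0.012,"dy": 0.57,"dz": 0.31,"rx": 0,"ry": 0,"rz": 0},{"dx": 0.012,"dy": 0.59,"dz": 0.28,"rx": 0,"ry": 0,"rz": 0},{"dx": 0.013,"dy": 0.6,"dz": 0.24,"rx": 0,"ry": 0,"rz": 0}]'

```text
t: 8.85
tcp_pos: [0.5904, 0.1072, 0.3148]
tool_rot: [0.01, 1.0, -0.002, 0.001]
force: [-1.5, -3.9, 4.7]
finger_gap: 0.101
gripper_force: 41.0
```

>>> move_arm --targets '[{"dx": 0.01,"dy": 0.46,"dz": 0.16,"rx": 0,"ry": 0,"rz": 0},{"dx": 0.01,"dy": 0.47,"dz": 0.13,"rx": 0,"ry": 0,"rz": 0},{"dx": 0.01,"dy": 0.47,"dz": 0.11,"rx": 0,"ry": 0,"rz": 0},{"dx": 0.01,"dy": 0.48,"dz": 0.09,"rx": 0,"ry": 0,"rz": 0},{"dx": 0.01,"dy": 0.48,"dz": 0.07,"rx": 0,"ry": 0,"rz": 0},{"dx": 0.01,"dy": 0.48,"dz": 0.05,"rx": 0,"ry": 0,"rz": 0},{"dx": 0.01,"dy": 0.49,"dz": 0.03,"rx": 0,"ry": 0,"rz": 0},{"dx": 0.01,"dy": 0.49,"dz": 0.01,"rx": 0,"ry": 0,"rz": 0},{"dx": 0.01,"dy": 0.49,"dz": -0.02,"rx": 0,"ry": 0,"rz": 0},{"dx": 0.01,"dy": 0.48,"dz": -0.04,"rx": 0,"ry": 0,"rz": 0}]'

```text
t: 10.1
tcp_pos: [0.5926, 0.2292, 0.3272]
tool_rot: [0.01, 1.0, 0.0, -0.0]
force: [-2.4, -1.1, 5.6]
finger_gap: 0.1
gripper_force: 43.1
```

>>> move_arm --targets '[{"dx": 0.004,"dy": 0.19,"dz": -0.02,"rx": 0,"ry": 0,"rz": 0},{"dx": 0.004,"dy": 0.19,"dz": -0.02,"rx": 0,"ry": 0,"rz": 0},{"dx": 0.004,"dy": 0.19,"dz": -0.03,"rx": 0,"ry": 0,"rz": 0},{"dx": 0.004,"dy": 0.19,"dz": -0.03,"rx": 0,"ry": 0,"rz": 0},{"dx": 0.004,"dy": 0.19,"dz": -0.04,"rx": 0,"ry": 0,"rz": 0},{"dx": 0.004,"dy": 0.19,"dz": -0.04,"rx": 0,"ry": 0,"rz": 0},{"dx": 0.004,"dy": 0.19,"dz": -0.04,"rx": 0,"ry": 0,"rz": 0},{"dx": 0.004,"dy": 0.19,"dz": -0.05,"rx": 0,"ry": 0,"rz": 0},{"dx": 0.004,"dy": 0.19,"dz": -0.05,"rx": 0,"ry": 0,"rz": 0},{"dx": 0.004,"dy": 0.19,"dz": -0.05,"rx": 0,"ry": 0,"rz": 0}]'

```text
t: 11.35
tcp_pos: [0.5934, 0.2744, 0.3173]
tool_rot: [0.01, 1.0, -0.002, -0.001]
force: [-7.0, -9.2, 9.9]
finger_gap: 0.095
gripper_force: 44.6
```

>>> move_arm --claw 47 --targets '[{"dx": 0,"dy": 0,"dz": 0,"rx": 0,"ry": 0,"rz": 0},{"dx": 0,"dy": 0,"dz": 0,"rx": 0,"ry": 0,"rz": 0},{"dx": 0,"dy": 0,"dz": 0,"rx": 0,"ry": 0,"rz": 0},{"dx": 0,"dy": 0,"dz": 0,"rx": 0,"ry": 0,"rz": 0},{"dx": 0,"dy": 0,"dz": 0,"rx": 0,"ry": 0,"rz": 0},{"dx": 0,"dy": 0,"dz": 0,"rx": 0,"ry": 0,"rz": 0},{"dx": 0,"dy": 0,"dz": 0.4,"rx": 0,"ry": 0,"rz": 0},{"dx": 0,"dy": 0,"dz": 0.8,"rx": 0,"ry": 0,"rz": 0},{"dx": 0,"dy": 0,"dz": 0.8,"rx": 0,"ry": 0,"rz": 0},{"dx": 0,"dy": 0,"dz": 0.6,"rx": 0,"ry": 0,"rz": 0}]'

```text
t: 12.6
tcp_pos: [0.5947, 0.2756, 0.3839]
tool_rot: [0.01, 1.0, 0.0, 0.001]
force: [-0.4, 0.1, 0.2]
finger_gap: 0.471
gripper_force: 0.0
```

>>> move_arm --claw 100 --targets '[{"dx": 0,"dy": -0.9,"dz": 0,"rx": 0,"ry": 0,"rz": 0},{"dx": 0,"dy": -1,"dz": 0,"rx": 0,"ry": 0,"rz": 0},{"dx": 0,"dy": -1,"dz": 0,"rx": 0,"ry": 0,"rz": 0},{"dx": 0,"dy": -1,"dz": -0.3,"rx": 0,"ry": 0,"rz": 0},{"dx": 0,"dy": -1,"dz": -0.5,"rx": 0,"ry": 0,"rz": 0},{"dx": 0,"dy": -1,"dz": -0.5,"rx": 0,"ry": 0,"rz": 0},{"dx": 0,"dy": -1,"dz": -0.5,"rx": 0,"ry": 0,"rz": 0},{"dx": 0,"dy": -1,"dz": -0.5,"rx": 0,"ry": 0,"rz": 0},{"dx": 0,"dy": -1,"dz": -0.5,"rx": 0,"ry": 0,"rz": 0},{"dx": 0,"dy": -1,"dz": -0.5,"rx": 0,"ry": 0,"rz": 0}]'

```text
t: 13.85
tcp_pos: [0.5931, 0.0258, 0.2983]
tool_rot: [0.01, 1.0, -0.0, -0.001]
force: [0.2, -0.0, -0.3]
finger_gap: 1.0
gripper_force: 0.0
```

>>> move_arm --targets '[{"dx": 0.1,"dy": -1,"dz": -0.5,"rx": 0,"ry": 0,"rz": 0.028},{"dx": 0.1,"dy": -1,"dz": -0.5,"rx": 0,"ry": 0,"rz": 0.028},{"dx": 0.1,"dy": -1,"dz": -0.5,"rx": 0,"ry": 0,"rz": 0.028},{"dx": 0.1,"dy": -1,"dz": -0.5,"rx": 0,"ry": 0,"rz": 0.028},{"dx": 0.1,"dy": -1,"dz": -0.5,"rx": 0,"ry": 0,"rz": 0.028},{"dx": 0.1,"dy": -1,"dz": -0.5,"rx": 0,"ry": 0,"rz": 0.028},{"dx": 0.1,"dy": -1,"dz": -0.4,"rx": 0,"ry": 0,"rz": 0.028},{"dx": 0.1,"dy": -1,"dz": -0.3,"rx": 0,"ry": 0,"rz": 0.028},{"dx": 0.1,"dy": -1,"dz": 0,"rx": 0,"ry": 0,"rz": 0.028},{"dx": 0,"dy": -0.8,"dz": 0,"rx": 0,"ry": 0,"rz": 0}]'

```text
t: 15.1
tcp_pos: [0.6155, -0.219, 0.2062]
tool_rot: [-0.055, 0.998, 0.0, -0.001]
force: [-0.0, -0.7, 0.0]
finger_gap: 1.0
gripper_force: 0.0
```

```bash
python3 - <<'E'
from station import cams
import cv2
im=cams.snapshot("top")[:,:,::-1]; cv2.imwrite("pics/top1.png",im)
c=cv2.resize(im[130:290,230:490],None,fx=3,fy=3,interpolation=cv2.INTER_CUBIC)
for i in range(0,260,20): cv2.putText(c,str(230+i),(i*3,8),0,.3,(0,0,255))
for i in range(0,160,20): cv2.putText(c,str(130+i),(0,i*3+3),0,.3,(0,0,255))
cv2.imwrite("pics/top1c.png",c)
E
```

```text
(no output)
```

View pics/top1c.png

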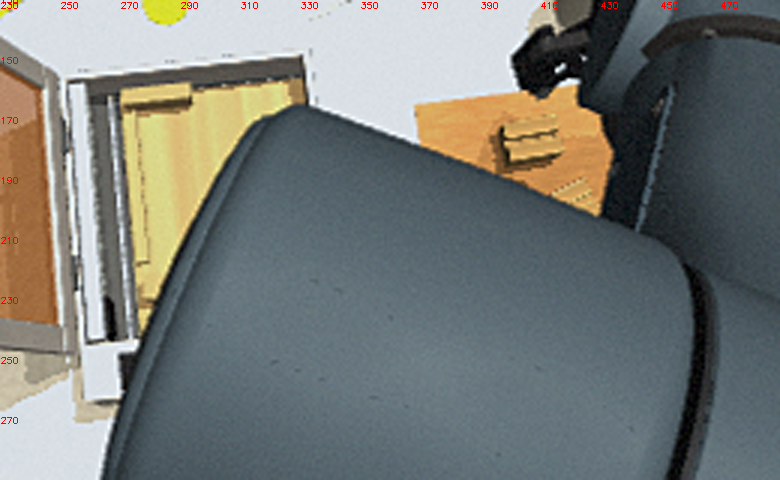

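The lid is open at the left. The elbow hides most of the jig, but the head stop shows at (271–294,163). Blank A hasn't moved, so I'm grasping it.

>>> move_arm --targets '[{"dx": 0,"dy": 0,"dz": -0.9,"rx": 0,"ry": 0,"rz": 0},{"dx": 0,"dy": 0,"dz": -1,"rx": 0,"ry": 0,"rz": 0},{"dx": 0,"dy": 0,"dz": -1,"rx": 0,"ry": 0,"rz": 0},{"dx": 0,"dy": 0,"dz": -1,"rx": 0,"ry": 0,"rz": 0},{"dx": 0,"dy": 0,"dz": -1,"rx": 0,"ry": 0,"rz": 0},{"dx": 0,"dy": 0,"dz": -1,"rx": 0,"ry": 0,"rz": 0},{"dx": 0,"dy": 0,"dz": -0.8,"rx": 0,"ry": 0,"rz": 0},{"dx": 0,"dy": 0,"dz": -0.6,"rx": 0,"ry": 0,"rz": 0},{"dx": 0,"dy": 0,"dz": -0.4,"rx": 0,"ry": 0,"rz": 0},{"dx": 0,"dy": 0,"dz": -0.15,"rx": 0,"ry": 0,"rz": 0}]'

```text
t: 16.4
tcp_pos: [0.6168, -0.217, 0.0104]
tool_rot: [-0.056, 0.998, 0.0, -0.0]
force: [-0.9, -0.2, 0.4]
finger_gap: 1.003
gripper_force: 0.0
```

>>> move_arm --claw 20 --newtons 40 --targets '[{"dx": 0,"dy": 0,"dz": 0,"rx": 0,"ry": 0,"rz": 0},{"dx": 0,"dy": 0,"dz": 0,"rx": 0,"ry": 0,"rz": 0},{"dx": 0,"dy": 0,"dz": 0,"rx": 0,"ry": 0,"rz": 0},{"dx": 0,"dy": 0,"dz": 0,"rx": 0,"ry": 0,"rz": 0},{"dx": 0,"dy": 0,"dz": 0,"rx": 0,"ry": 0,"rz": 0},{"dx": 0,"dy": 0,"dz": 0,"rx": 0,"ry": 0,"rz": 0},{"dx": 0,"dy": 0,"dz": 0,"rx": 0,"ry": 0,"rz": 0},{"dx": 0,"dy": 0,"dz": 0,"rx": 0,"ry": 0,"rz": 0},{"dx": 0,"dy": 0,"dz": 0,"rx": 0,"ry": 0,"rz": 0},{"dx": 0,"dy": 0,"dz": 0,"rx": 0,"ry": 0,"rz": 0}]'

```text
t: 17.65
tcp_pos: [0.6176, -0.2174, 0.0119]
tool_rot: [-0.056, 0.998, -0.001, 0.001]
force: [-0.1, 1.1, 6.4]
finger_gap: 0.571
gripper_force: 42.0
```

>>> move_arm --targets '[{"dx": 0,"dy": 0,"dz": 0.8,"rx": 0,"ry": 0,"rz": 0},{"dx": 0,"dy": 0,"dz": 1,"rx": 0,"ry": 0,"rz": 0},{"dx": 0,"dy": 0.3,"dz": 1,"rx": 0,"ry": 0,"rz": 0},{"dx": 0.12,"dy": 0.78,"dz": 1,"rx": 0,"ry": 0,"rz": -0.016},{"dx": 0.12,"dy": 0.78,"dz": 0.9,"rx": 0,"ry": 0,"rz": -0.016},{"dx": 0.12,"dy": 0.78,"dz": 0,"rx": 0,"ry": 0,"rz": -0.016},{"dx": 0.12,"dy": 0.78,"dz": 0,"rx": 0,"ry": 0,"rz": -0.016},{"dx": 0.12,"dy": 0.78,"dz": 0,"rx": 0,"ry": 0,"rz": -0.016},{"dx": 0.12,"dy": 0.78,"dz": 0,"rx": 0,"ry": 0,"rz": -0.016},{"dx": 0.12,"dy": 0.78,"dz": 0,"rx": 0,"ry": 0,"rz": -0.016}]'

```text
t: 18.9
tcp_pos: [0.6376, -0.0723, 0.1291]
tool_rot: [-0.027, 1.0, -0.0, -0.0]
force: [0.7, -0.4, -0.0]
finger_gap: 0.58
gripper_force: 41.4
```

>>> move_arm --targets '[{"dx": 0.12,"dy": 0.78,"dz": 0,"rx": 0,"ry": 0,"rz": -0.016},{"dx": 0.12,"dy": 0.78,"dz": 0,"rx": 0,"ry": 0,"rz": -0.016},{"dx": 0.12,"dy": 0.78,"dz": 0,"rx": 0,"ry": 0,"rz": -0.016},{"dx": 0.12,"dy": 0.78,"dz": 0,"rx": 0,"ry": 0,"rz": -0.016},{"dx": 0.12,"dy": 0.78,"dz": 0,"rx": 0,"ry": 0,"rz": -0.016},{"dx": 0.12,"dy": 0.78,"dz": 0,"rx": 0,"ry": 0,"rz": -0.016},{"dx": 0.12,"dy": 0.78,"dz": 0,"rx": 0,"ry": 0,"rz": -0.016},{"dx": 0.12,"dy": 0.78,"dz": 0,"rx": 0,"ry": 0,"rz": -0.016},{"dx": 0.12,"dy": 0.78,"dz": 0,"rx": 0,"ry": 0,"rz": -0.016},{"dx": 0,"dy": 0.29,"dz": 0,"rx": 0,"ry": 0,"rz": 0}]'

```text
t: 20.15
tcp_pos: [0.6647, 0.1108, 0.1289]
tool_rot: [0.01, 1.0, -0.0, 0.0]
force: [0.0, 0.1, -0.4]
finger_gap: 0.575
gripper_force: 41.4
```

```bash
python3 - <<'E'
from h import *
import cv2
im=cams.snapshot("scene")[:,:,::-1]; cv2.imwrite("pics/s1.png",im)
c=cv2.resize(im[90:290,200:420],None,fx=3,fy=3,interpolation=cv2.INTER_CUBIC)
cv2.imwrite("pics/s1c.png",c); print(sensors.sense()["tcp_pos"])
E
```

```text
[0.66450735 0.11123788 0.12884631]
```

View pics/s1c.png

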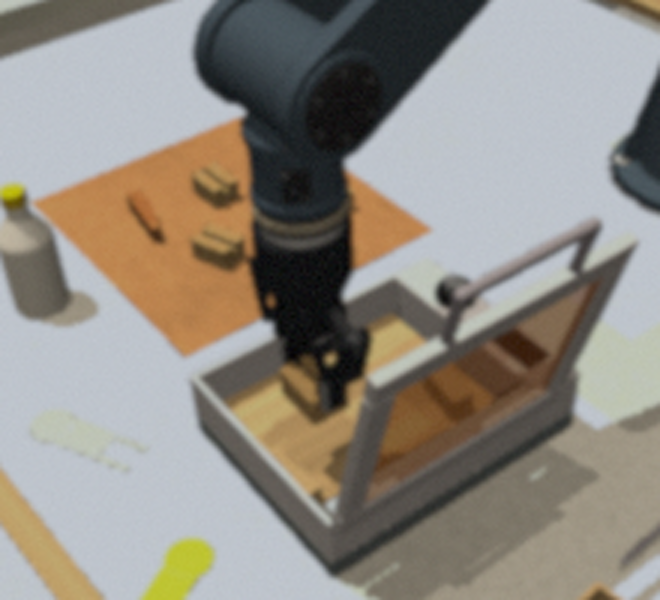

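The blank is gripped and hanging over the open jig. Lowering it.

>>> move_arm --targets '[{"dx": 0.0,"dy": -0.08,"dz": -0.6,"rx": 0,"ry": 0,"rz": 0},{"dx": 0,"dy": 0,"dz": -0.7,"rx": 0,"ry": 0,"rz": 0},{"dx": 0,"dy": 0,"dz": -0.7,"rx": 0,"ry": 0,"rz": 0},{"dx": 0,"dy": 0,"dz": -0.6,"rx": 0,"ry": 0,"rz": 0},{"dx": 0,"dy": 0,"dz": -0.5,"rx": 0,"ry": 0,"rz": 0},{"dx": 0,"dy": 0,"dz": -0.3,"rx": 0,"ry": 0,"rz": 0},{"dx": 0,"dy": 0,"dz": -0.15,"rx": 0,"ry": 0,"rz": 0},{"dx": 0,"dy": 0,"dz": -0.03,"rx": 0,"ry": 0,"rz": 0},{"dx": 0,"dy": 0,"dz": 0,"rx": 0,"ry": 0,"rz": 0},{"dx": 0,"dy": 0,"dz": 0,"rx": 0,"ry": 0,"rz": 0}]'

```text
t: 21.45
tcp_pos: [0.665, 0.1078, 0.0399]
tool_rot: [0.011, 1.0, -0.0, 0.0]
force: [-1.9, -0.4, 6.6]
finger_gap: 0.573
gripper_force: 42.1
```

>>> move_arm --targets '[{"dx": 0.03,"dy": 0,"dz": 0,"rx": 0,"ry": 0,"rz": 0},{"dx": 0.03,"dy": 0,"dz": 0,"rx": 0,"ry": 0,"rz": 0},{"dx": 0.03,"dy": 0,"dz": 0,"rx": 0,"ry": 0,"rz": 0},{"dx": 0.03,"dy": 0,"dz": 0,"rx": 0,"ry": 0,"rz": 0},{"dx": 0.03,"dy": 0,"dz": 0,"rx": 0,"ry": 0,"rz": 0},{"dx": 0.03,"dy": 0,"dz": 0,"rx": 0,"ry": 0,"rz": 0},{"dx": 0.03,"dy": 0,"dz": 0,"rx": 0,"ry": 0,"rz": 0},{"dx": 0,"dy": 0,"dz": 0,"rx": 0,"ry": 0,"rz": 0},{"dx": 0,"dy": 0,"dz": 0,"rx": 0,"ry": 0,"rz": 0},{"dx": 0,"dy": 0,"dz": 0,"rx": 0,"ry": 0,"rz": 0}]'

```text
t: 22.7
tcp_pos: [0.6687, 0.1079, 0.0399]
tool_rot: [0.011, 1.0, -0.0, -0.001]
force: [-5.8, 0.8, 8.7]
finger_gap: 0.578
gripper_force: 42.3
```

>>> move_arm --claw 75 --targets '[{"dx": 0,"dy": 0,"dz": 0,"rx": 0,"ry": 0,"rz": 0},{"dx": 0,"dy": 0,"dz": 0,"rx": 0,"ry": 0,"rz": 0},{"dx": 0,"dy": 0,"dz": 0,"rx": 0,"ry": 0,"rz": 0},{"dx": 0,"dy": 0,"dz": 0,"rx": 0,"ry": 0,"rz": 0},{"dx": 0,"dy": 0,"dz": 0.4,"rx": 0,"ry": 0,"rz": 0},{"dx": 0,"dy": 0,"dz": 0.9,"rx": 0,"ry": 0,"rz": 0},{"dx": 0,"dy": 0,"dz": 1,"rx": 0,"ry": 0,"rz": 0},{"dx": -0.2,"dy": -0.2,"dz": 1,"rx": 0,"ry": 0,"rz": 0},{"dx": -0.27,"dy": -0.5,"dz": 0.7,"rx": 0,"ry": 0,"rz": 0.04},{"dx": -0.27,"dy": -0.77,"dz": 0.3,"rx": 0,"ry": 0,"rz": 0.04}]'

```text
t: 23.95
tcp_pos: [0.6524, 0.0711, 0.1487]
tool_rot: [-0.011, 1.0, -0.0, 0.002]
force: [-0.1, 0.1, -1.2]
finger_gap: 0.75
gripper_force: 0.0
```

>>> move_arm --claw 100 --targets '[{"dx": -0.27,"dy": -0.8,"dz": 0,"rx": 0,"ry": 0,"rz": 0.045},{"dx": -0.27,"dy": -0.8,"dz": 0,"rx": 0,"ry": 0,"rz": 0.045},{"dx": -0.27,"dy": -0.8,"dz": 0,"rx": 0,"ry": 0,"rz": 0.045},{"dx": -0.27,"dy": -0.8,"dz": 0,"rx": 0,"ry": 0,"rz": 0.045},{"dx": -0.27,"dy": -0.8,"dz": 0,"rx": 0,"ry": 0,"rz": 0.045},{"dx": -0.27,"dy": -0.8,"dz": 0,"rx": 0,"ry": 0,"rz": 0.045},{"dx": -0.27,"dy": -0.8,"dz": 0,"rx": 0,"ry": 0,"rz": 0.045},{"dx": -0.27,"dy": -0.8,"dz": 0,"rx": 0,"ry": 0,"rz": 0.045},{"dx": -0.27,"dy": -0.8,"dz": 0,"rx": 0,"ry": 0,"rz": 0.045},{"dx": -0.27,"dy": -0.8,"dz": 0,"rx": 0,"ry": 0,"rz": 0.045}]'

```text
t: 25.2
tcp_pos: [0.5841, -0.1298, 0.1472]
tool_rot: [-0.128, 0.992, -0.0, 0.001]
force: [0.3, -0.4, 0.3]
finger_gap: 0.999
gripper_force: 0.0
```

>>> move_arm --targets '[{"dx": -0.27,"dy": -0.8,"dz": -0.3,"rx": 0,"ry": 0,"rz": 0.045},{"dx": -0.27,"dy": -0.8,"dz": -0.5,"rx": 0,"ry": 0,"rz": 0.045},{"dx": -0.27,"dy": -0.8,"dz": -0.5,"rx": 0,"ry": 0,"rz": 0.045},{"dx": -0.27,"dy": -0.8,"dz": -0.5,"rx": 0,"ry": 0,"rz": 0.045},{"dx": -0.27,"dy": -0.8,"dz": -0.5,"rx": 0,"ry": 0,"rz": 0.03},{"dx": 0,"dy": -0.46,"dz": -0.5,"rx": 0,"ry": 0,"rz": 0},{"dx": 0,"dy": 0,"dz": -0.4,"rx": 0,"ry": 0,"rz": 0},{"dx": 0,"dy": 0,"dz": -0.2,"rx": 0,"ry": 0,"rz": 0},{"dx": 0,"dy": 0,"dz": 0,"rx": 0,"ry": 0,"rz": 0},{"dx": 0,"dy": 0,"dz": 0,"rx": 0,"ry": 0,"rz": 0}]'

```text
t: 26.45
tcp_pos: [0.5507, -0.2401, 0.0616]
tool_rot: [-0.182, 0.983, -0.0, 0.0]
force: [-0.6, -0.2, -0.0]
finger_gap: 1.001
gripper_force: 0.0
```

>>> move_arm --targets '[{"dx": -0.12,"dy": 0,"dz": -0.5,"rx": 0,"ry": 0,"rz": 0},{"dx": 0,"dy": 0,"dz": -0.6,"rx": 0,"ry": 0,"rz": 0},{"dx": 0,"dy": 0,"dz": -0.5,"rx": 0,"ry": 0,"rz": 0},{"dx": 0,"dy": 0,"dz": -0.3,"rx": 0,"ry": 0,"rz": 0},{"dx": 0,"dy": 0,"dz": -0.15,"rx": 0,"ry": 0,"rz": 0},{"dx": 0,"dy": 0,"dz": 0,"rx": 0,"ry": 0,"rz": 0},{"dx": 0,"dy": 0,"dz": 0,"rx": 0,"ry": 0,"rz": 0},{"dx": 0,"dy": 0,"dz": 0,"rx": 0,"ry": 0,"rz": 0},{"dx": 0,"dy": 0,"dz": 0,"rx": 0,"ry": 0,"rz": 0},{"dx": 0,"dy": 0,"dz": 0,"rx": 0,"ry": 0,"rz": 0}]'

```text
t: 27.7
tcp_pos: [0.5474, -0.2406, 0.0102]
tool_rot: [-0.182, 0.983, -0.0, 0.0]
force: [0.5, -0.6, 0.5]
finger_gap: 0.999
gripper_force: 0.0
```

>>> move_arm --claw 20 --newtons 40 --targets '[{"dx": 0,"dy": 0,"dz": 0,"rx": 0,"ry": 0,"rz": 0},{"dx": 0,"dy": 0,"dz": 0,"rx": 0,"ry": 0,"rz": 0},{"dx": 0,"dy": 0,"dz": 0,"rx": 0,"ry": 0,"rz": 0},{"dx": 0,"dy": 0,"dz": 0,"rx": 0,"ry": 0,"rz": 0},{"dx": 0,"dy": 0,"dz": 0,"rx": 0,"ry": 0,"rz": 0},{"dx": 0,"dy": 0,"dz": 0,"rx": 0,"ry": 0,"rz": 0},{"dx": 0,"dy": 0,"dz": 0,"rx": 0,"ry": 0,"rz": 0},{"dx": 0,"dy": 0,"dz": 0,"rx": 0,"ry": 0,"rz": 0},{"dx": 0,"dy": 0,"dz": 0,"rx": 0,"ry": 0,"rz": 0},{"dx": 0,"dy": 0,"dz": 0,"rx": 0,"ry": 0,"rz": 0}]'

```text
t: 28.95
tcp_pos: [0.5476, -0.2407, 0.0104]
tool_rot: [-0.182, 0.983, -0.0, 0.0]
force: [-1.3, -0.2, 6.2]
finger_gap: 0.576
gripper_force: 42.1
```

>>> move_arm --targets '[{"dx": 0,"dy": 0,"dz": 0.8,"rx": 0,"ry": 0,"rz": 0},{"dx": 0,"dy": 0,"dz": 1,"rx": 0,"ry": 0,"rz": 0},{"dx": 0,"dy": 0.5,"dz": 1,"rx": 0,"ry": 0,"rz": 0},{"dx": 0.19,"dy": 0.8,"dz": 1,"rx": 0,"ry": 0,"rz": -0.044},{"dx": 0.19,"dy": 0.8,"dz": 0.95,"rx": 0,"ry": 0,"rz": -0.044},{"dx": 0.19,"dy": 0.8,"dz": 0,"rx": 0,"ry": 0,"rz": -0.044},{"dx": 0.19,"dy": 0.8,"dz": 0,"rx": 0,"ry": 0,"rz": -0.044},{"dx": 0.19,"dy": 0.8,"dz": 0,"rx": 0,"ry": 0,"rz": -0.044},{"dx": 0.19,"dy": 0.8,"dz": 0,"rx": 0,"ry": 0,"rz": -0.044},{"dx": 0.19,"dy": 0.8,"dz": 0,"rx": 0,"ry": 0,"rz": -0.044}]'

```text
t: 30.2
tcp_pos: [0.5805, -0.0873, 0.1295]
tool_rot: [-0.102, 0.995, -0.0, 0.0]
force: [-0.5, 0.6, -0.2]
finger_gap: 0.579
gripper_force: 41.5
```

>>> move_arm --targets '[{"dx": 0.19,"dy": 0.8,"dz": 0,"rx": 0,"ry": 0,"rz": -0.044},{"dx": 0.19,"dy": 0.8,"dz": 0,"rx": 0,"ry": 0,"rz": -0.044},{"dx": 0.19,"dy": 0.8,"dz": 0,"rx": 0,"ry": 0,"rz": -0.044},{"dx": 0.19,"dy": 0.8,"dz": 0,"rx": 0,"ry": 0,"rz": -0.044},{"dx": 0.19,"dy": 0.8,"dz": 0,"rx": 0,"ry": 0,"rz": -0.044},{"dx": 0.19,"dy": 0.8,"dz": 0,"rx": 0,"ry": 0,"rz": -0.044},{"dx": 0.19,"dy": 0.8,"dz": 0,"rx": 0,"ry": 0,"rz": -0.044},{"dx": 0.19,"dy": 0.8,"dz": 0,"rx": 0,"ry": 0,"rz": -0.044},{"dx": 0.19,"dy": 0.8,"dz": 0,"rx": 0,"ry": 0,"rz": -0.044},{"dx": 0.18,"dy": 0.73,"dz": 0,"rx": 0,"ry": 0,"rz": -0.036}]'

```text
t: 31.45
tcp_pos: [0.6276, 0.111, 0.1294]
tool_rot: [0.011, 1.0, -0.0, -0.0]
force: [-0.4, -0.3, -1.0]
finger_gap: 0.576
gripper_force: 41.5
```

>>> move_arm --targets '[{"dx": 0,"dy": 0,"dz": 0,"rx": 0,"ry": 0,"rz": 0},{"dx": 0,"dy": 0,"dz": -0.6,"rx": 0,"ry": 0,"rz": 0},{"dx": 0,"dy": 0,"dz": -0.6,"rx": 0,"ry": 0,"rz": 0},{"dx": 0,"dy": 0,"dz": -0.6,"rx": 0,"ry": 0,"rz": 0},{"dx": 0,"dy": 0,"dz": -0.6,"rx": 0,"ry": 0,"rz": 0},{"dx": 0,"dy": 0,"dz": -0.3,"rx": 0,"ry": 0,"rz": 0},{"dx": 0,"dy": 0,"dz": 0,"rx": 0,"ry": 0,"rz": 0},{"dx": 0,"dy": 0,"dz": 0,"rx": 0,"ry": 0,"rz": 0},{"dx": 0,"dy": 0,"dz": 0,"rx": 0,"ry": 0,"rz": 0},{"dx": 0,"dy": 0,"dz": 0,"rx": 0,"ry": 0,"rz": 0}]'

```text
t: 32.7
tcp_pos: [0.6282, 0.1103, 0.0619]
tool_rot: [0.011, 1.0, 0.0, 0.001]
force: [0.1, 0.3, -0.8]
finger_gap: 0.576
gripper_force: 41.5
```

>>> move_arm --targets '[{"dx": 0,"dy": 0,"dz": -0.4,"rx": 0,"ry": 0,"rz": 0},{"dx": 0,"dy": 0,"dz": -0.3,"rx": 0,"ry": 0,"rz": 0},{"dx": 0,"dy": 0,"dz": -0.15,"rx": 0,"ry": 0,"rz": 0},{"dx": 0,"dy": 0,"dz": -0.05,"rx": 0,"ry": 0,"rz": 0},{"dx": 0,"dy": 0,"dz": 0,"rx": 0,"ry": 0,"rz": 0},{"dx": 0.04,"dy": 0,"dz": 0,"rx": 0,"ry": 0,"rz": 0},{"dx": 0.04,"dy": 0,"dz": 0,"rx": 0,"ry": 0,"rz": 0},{"dx": 0.04,"dy": 0,"dz": 0,"rx": 0,"ry": 0,"rz": 0},{"dx": 0.03,"dy": 0,"dz": 0,"rx": 0,"ry": 0,"rz": 0},{"dx": 0,"dy": 0,"dz": 0,"rx": 0,"ry": 0,"rz": 0}]'

```text
t: 33.95
tcp_pos: [0.63, 0.1103, 0.0385]
tool_rot: [0.011, 1.0, -0.0, -0.002]
force: [-5.1, -1.1, 0.1]
finger_gap: 0.572
gripper_force: 41.6
```

>>> move_arm --targets '[{"dx": 0.03,"dy": 0,"dz": 0,"rx": 0,"ry": 0,"rz": 0},{"dx": 0.03,"dy": 0,"dz": 0,"rx": 0,"ry": 0,"rz": 0},{"dx": 0.03,"dy": 0,"dz": 0,"rx": 0,"ry": 0,"rz": 0},{"dx": 0.03,"dy": 0,"dz": 0,"rx": 0,"ry": 0,"rz": 0},{"dx": 0,"dy": 0,"dz": 0,"rx": 0,"ry": 0,"rz": 0},{"dx": 0,"dy": 0,"dz": 0,"rx": 0,"ry": 0,"rz": 0},{"dx": 0,"dy": 0,"dz": 0,"rx": 0,"ry": 0,"rz": 0},{"dx": 0,"dy": 0,"dz": 0,"rx": 0,"ry": 0,"rz": 0},{"dx": 0,"dy": 0,"dz": 0,"rx": 0,"ry": 0,"rz": 0},{"dx": 0,"dy": 0,"dz": 0,"rx": 0,"ry": 0,"rz": 0}]'

```text
t: 35.2
tcp_pos: [0.63, 0.1102, 0.0385]
tool_rot: [0.011, 1.0, -0.0, -0.005]
force: [-9.5, -2.2, 5.9]
finger_gap: 0.575
gripper_force: 42.1
```

>>> move_arm --claw 75 --targets '[{"dx": 0,"dy": 0,"dz": 0,"rx": 0,"ry": 0,"rz": 0},{"dx": 0,"dy": 0,"dz": 0,"rx": 0,"ry": 0,"rz": 0},{"dx": 0,"dy": 0,"dz": 0,"rx": 0,"ry": 0,"rz": 0},{"dx": 0,"dy": 0,"dz": 0,"rx": 0,"ry": 0,"rz": 0},{"dx": 0,"dy": 0,"dz": 0.4,"rx": 0,"ry": 0,"rz": 0},{"dx": 0,"dy": 0,"dz": 0.9,"rx": 0,"ry": 0,"rz": 0},{"dx": 0,"dy": 0,"dz": 1,"rx": 0,"ry": 0,"rz": 0},{"dx": -0.2,"dy": -0.2,"dz": 1,"rx": 0,"ry": 0,"rz": 0},{"dx": -0.35,"dy": -0.5,"dz": 0.7,"rx": 0,"ry": 0,"rz": 0.04},{"dx": -0.35,"dy": -0.77,"dz": 0.3,"rx": 0,"ry": 0,"rz": 0.04}]'

```text
t: 36.45
tcp_pos: [0.6128, 0.0736, 0.1485]
tool_rot: [-0.011, 1.0, -0.0, 0.002]
force: [0.1, -0.9, -0.2]
finger_gap: 0.75
gripper_force: 0.0
```

>>> move_arm --claw 100 --targets '[{"dx": -0.4,"dy": -0.8,"dz": 0,"rx": 0,"ry": 0,"rz": 0.022},{"dx": -0.4,"dy": -0.8,"dz": 0,"rx": 0,"ry": 0,"rz": 0.022},{"dx": -0.4,"dy": -0.8,"dz": 0,"rx": 0,"ry": 0,"rz": 0.022},{"dx": -0.4,"dy": -0.8,"dz": 0,"rx": 0,"ry": 0,"rz": 0.022},{"dx": -0.4,"dy": -0.8,"dz": 0,"rx": 0,"ry": 0,"rz": 0.022},{"dx": -0.4,"dy": -0.8,"dz": 0,"rx": 0,"ry": 0,"rz": 0.022},{"dx": -0.4,"dy": -0.8,"dz": 0,"rx": 0,"ry": 0,"rz": 0.022},{"dx": -0.4,"dy": -0.8,"dz": 0,"rx": 0,"ry": 0,"rz": 0.022},{"dx": -0.4,"dy": -0.8,"dz": 0,"rx": 0,"ry": 0,"rz": 0.022},{"dx": -0.4,"dy": -0.8,"dz": 0,"rx": 0,"ry": 0,"rz": 0.022}]'

```text
t: 37.7
tcp_pos: [0.5121, -0.1273, 0.1471]
tool_rot: [-0.068, 0.998, -0.0, 0.001]
force: [-0.5, -0.3, 0.1]
finger_gap: 1.004
gripper_force: 0.0
```

>>> move_arm --targets '[{"dx": -0.4,"dy": -0.8,"dz": -0.3,"rx": 0,"ry": 0,"rz": 0.027},{"dx": -0.4,"dy": -0.8,"dz": -0.5,"rx": 0,"ry": 0,"rz": 0.027},{"dx": -0.4,"dy": -0.8,"dz": -0.5,"rx": 0,"ry": 0,"rz": 0.027},{"dx": -0.4,"dy": -0.8,"dz": -0.5,"rx": 0,"ry": 0,"rz": 0.027},{"dx": -0.4,"dy": -0.8,"dz": -0.5,"rx": 0,"ry": 0,"rz": 0.027},{"dx": 0,"dy": -0.06,"dz": -0.5,"rx": 0,"ry": 0,"rz": 0},{"dx": 0,"dy": 0,"dz": -0.4,"rx": 0,"ry": 0,"rz": 0},{"dx": 0,"dy": 0,"dz": -0.2,"rx": 0,"ry": 0,"rz": 0},{"dx": 0,"dy": 0,"dz": 0,"rx": 0,"ry": 0,"rz": 0},{"dx": 0,"dy": 0,"dz": 0,"rx": 0,"ry": 0,"rz": 0}]'

```text
t: 38.95
tcp_pos: [0.4625, -0.2277, 0.0616]
tool_rot: [-0.103, 0.995, -0.0, 0.0]
force: [0.1, -0.5, -0.2]
finger_gap: 1.002
gripper_force: 0.0
```

```bash
python3 - <<'E'
from h import *
import cv2
im=cams.snapshot("scene")[:,:,::-1]; im2=cams.snapshot("top")[:,:,::-1]
cv2.imwrite("pics/s2.png",im);cv2.imwrite("pics/t2.png",im2)
a=cv2.resize(im[120:290,200:400],None,fx=2.9,fy=2.9,interpolation=cv2.INTER_CUBIC)[:,:580]
cv2.imwrite("pics/c2.png",a)
E
```

```text
(no output)
```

View pics/c2.png

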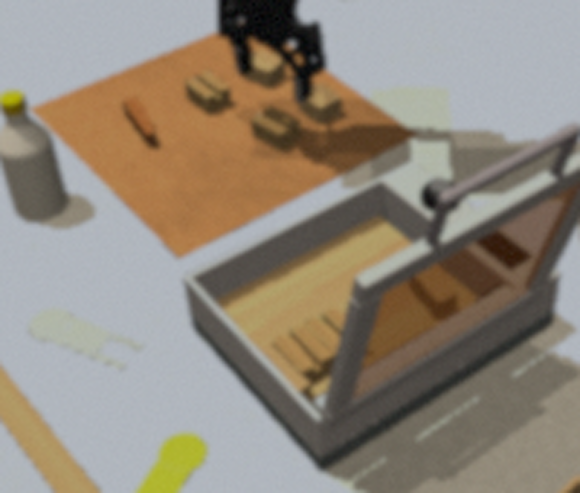

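Both blanks sit square by the head stop at crop (300,345). D (275,122), C (208,90) and the wedge (140,120) are still on the mat.

>>> move_arm --targets '[{"dx": 0,"dy": 0,"dz": -0.5,"rx": 0,"ry": 0,"rz": 0},{"dx": 0,"dy": 0,"dz": -0.6,"rx": 0,"ry": 0,"rz": 0},{"dx": 0,"dy": 0,"dz": -0.5,"rx": 0,"ry": 0,"rz": 0},{"dx": 0,"dy": 0,"dz": -0.3,"rx": 0,"ry": 0,"rz": 0},{"dx": 0,"dy": 0,"dz": -0.15,"rx": 0,"ry": 0,"rz": 0},{"dx": 0,"dy": 0,"dz": 0,"rx": 0,"ry": 0,"rz": 0},{"dx": 0,"dy": 0,"dz": 0,"rx": 0,"ry": 0,"rz": 0},{"dx": 0,"dy": 0,"dz": 0,"rx": 0,"ry": 0,"rz": 0},{"dx": 0,"dy": 0,"dz": 0,"rx": 0,"ry": 0,"rz": 0},{"dx": 0,"dy": 0,"dz": 0,"rx": 0,"ry": 0,"rz": 0}]'

```text
t: 40.3
tcp_pos: [0.4622, -0.2281, 0.0102]
tool_rot: [-0.103, 0.995, -0.0, 0.0]
force: [0.4, -0.1, 0.6]
finger_gap: 1.003
gripper_force: 0.0
```

>>> move_arm --claw 20 --newtons 40 --targets '[{"dx": 0,"dy": 0,"dz": 0,"rx": 0,"ry": 0,"rz": 0},{"dx": 0,"dy": 0,"dz": 0,"rx": 0,"ry": 0,"rz": 0},{"dx": 0,"dy": 0,"dz": 0,"rx": 0,"ry": 0,"rz": 0},{"dx": 0,"dy": 0,"dz": 0,"rx": 0,"ry": 0,"rz": 0},{"dx": 0,"dy": 0,"dz": 0,"rx": 0,"ry": 0,"rz": 0},{"dx": 0,"dy": 0,"dz": 0,"rx": 0,"ry": 0,"rz": 0},{"dx": 0,"dy": 0,"dz": 0,"rx": 0,"ry": 0,"rz": 0},{"dx": 0,"dy": 0,"dz": 0,"rx": 0,"ry": 0,"rz": 0},{"dx": 0,"dy": 0,"dz": 0,"rx": 0,"ry": 0,"rz": 0},{"dx": 0,"dy": 0,"dz": 0,"rx": 0,"ry": 0,"rz": 0}]'

```text
t: 41.55
tcp_pos: [0.4622, -0.2281, 0.0103]
tool_rot: [-0.103, 0.995, -0.0, 0.0]
force: [-0.8, 0.4, 6.0]
finger_gap: 0.575
gripper_force: 41.8
```

```bash
python3 -c "
from h import *
print(proj('scene',[[.4623,-.2279,.028],[.485,-.3451,.028],[.578,-.345,.022]]))"
```

```text
[[295.51621502 160.04210962]
 [271.8648204  147.88341908]
 [249.91156128 158.93210618]]
```

>>> move_arm --targets '[{"dx": 0,"dy": 0,"dz": 0.8,"rx": 0,"ry": 0,"rz": 0},{"dx": 0,"dy": 0,"dz": 1,"rx": 0,"ry": 0,"rz": 0},{"dx": 0,"dy": 0.5,"dz": 1,"rx": 0,"ry": 0,"rz": 0},{"dx": 0.31,"dy": 0.8,"dz": 1,"rx": 0,"ry": 0,"rz": -0.027},{"dx": 0.31,"dy": 0.8,"dz": 0.95,"rx": 0,"ry": 0,"rz": -0.027},{"dx": 0.31,"dy": 0.8,"dz": 0,"rx": 0,"ry": 0,"rz": -0.027},{"dx": 0.31,"dy": 0.8,"dz": 0,"rx": 0,"ry": 0,"rz": -0.027},{"dx": 0.31,"dy": 0.8,"dz": 0,"rx": 0,"ry": 0,"rz": -0.027},{"dx": 0.31,"dy": 0.8,"dz": 0,"rx": 0,"ry": 0,"rz": -0.027},{"dx": 0.31,"dy": 0.8,"dz": 0,"rx": 0,"ry": 0,"rz": -0.027}]'

```text
t: 42.8
tcp_pos: [0.5163, -0.0748, 0.1283]
tool_rot: [-0.053, 0.999, 0.0, -0.0]
force: [0.2, -0.2, -0.4]
finger_gap: 0.577
gripper_force: 41.3
```

>>> move_arm --targets '[{"dx": 0.31,"dy": 0.8,"dz": 0,"rx": 0,"ry": 0,"rz": -0.027},{"dx": 0.31,"dy": 0.8,"dz": 0,"rx": 0,"ry": 0,"rz": -0.027},{"dx": 0.31,"dy": 0.8,"dz": 0,"rx": 0,"ry": 0,"rz": -0.027},{"dx": 0.31,"dy": 0.8,"dz": 0,"rx": 0,"ry": 0,"rz": -0.027},{"dx": 0.31,"dy": 0.8,"dz": 0,"rx": 0,"ry": 0,"rz": -0.027},{"dx": 0.31,"dy": 0.8,"dz": 0,"rx": 0,"ry": 0,"rz": -0.027},{"dx": 0.31,"dy": 0.8,"dz": 0,"rx": 0,"ry": 0,"rz": -0.027},{"dx": 0.31,"dy": 0.8,"dz": 0,"rx": 0,"ry": 0,"rz": -0.027},{"dx": 0.31,"dy": 0.8,"dz": 0,"rx": 0,"ry": 0,"rz": -0.027},{"dx": 0.13,"dy": 0.26,"dz": 0,"rx": 0,"ry": 0,"rz": 0}]'

```text
t: 44.05
tcp_pos: [0.5893, 0.112, 0.1282]
tool_rot: [0.009, 1.0, -0.0, -0.0]
force: [0.1, -0.7, -0.2]
finger_gap: 0.573
gripper_force: 41.3
```

>>> move_arm --targets '[{"dx": 0,"dy": 0,"dz": 0,"rx": 0,"ry": 0,"rz": 0},{"dx": 0,"dy": 0,"dz": -0.6,"rx": 0,"ry": 0,"rz": 0},{"dx": 0,"dy": 0,"dz": -0.6,"rx": 0,"ry": 0,"rz": 0},{"dx": 0,"dy": 0,"dz": -0.6,"rx": 0,"ry": 0,"rz": 0},{"dx": 0,"dy": 0,"dz": -0.6,"rx": 0,"ry": 0,"rz": 0},{"dx": 0,"dy": 0,"dz": -0.3,"rx": 0,"ry": 0,"rz": 0},{"dx": 0,"dy": 0,"dz": 0,"rx": 0,"ry": 0,"rz": 0},{"dx": 0,"dy": 0,"dz": 0,"rx": 0,"ry": 0,"rz": 0},{"dx": 0,"dy": 0,"dz": 0,"rx": 0,"ry": 0,"rz": 0},{"dx": 0,"dy": 0,"dz": 0,"rx": 0,"ry": 0,"rz": 0}]'

```text
t: 45.3
tcp_pos: [0.5897, 0.111, 0.0618]
tool_rot: [0.01, 1.0, -0.0, 0.001]
force: [0.8, 0.1, 0.6]
finger_gap: 0.574
gripper_force: 41.3
```

>>> move_arm --targets '[{"dx": 0,"dy": 0,"dz": -0.4,"rx": 0,"ry": 0,"rz": 0},{"dx": 0,"dy": 0,"dz": -0.3,"rx": 0,"ry": 0,"rz": 0},{"dx": 0,"dy": 0,"dz": -0.15,"rx": 0,"ry": 0,"rz": 0},{"dx": 0,"dy": 0,"dz": -0.05,"rx": 0,"ry": 0,"rz": 0},{"dx": 0,"dy": 0,"dz": 0,"rx": 0,"ry": 0,"rz": 0},{"dx": 0.05,"dy": 0,"dz": 0,"rx": 0,"ry": 0,"rz": 0},{"dx": 0.05,"dy": 0,"dz": 0,"rx": 0,"ry": 0,"rz": 0},{"dx": 0.05,"dy": 0,"dz": 0,"rx": 0,"ry": 0,"rz": 0},{"dx": 0.05,"dy": 0,"dz": 0,"rx": 0,"ry": 0,"rz": 0},{"dx": 0.05,"dy": 0,"dz": 0,"rx": 0,"ry": 0,"rz": 0}]'

```text
t: 46.55
tcp_pos: [0.5947, 0.111, 0.0387]
tool_rot: [0.01, 1.0, -0.0, -0.001]
force: [-2.3, -0.3, 1.6]
finger_gap: 0.574
gripper_force: 41.5
```

>>> move_arm --targets '[{"dx": 0.04,"dy": 0,"dz": 0,"rx": 0,"ry": 0,"rz": 0},{"dx": 0.04,"dy": 0,"dz": 0,"rx": 0,"ry": 0,"rz": 0},{"dx": 0.04,"dy": 0,"dz": 0,"rx": 0,"ry": 0,"rz": 0},{"dx": 0,"dy": 0,"dz": 0,"rx": 0,"ry": 0,"rz": 0},{"dx": 0,"dy": 0,"dz": 0,"rx": 0,"ry": 0,"rz": 0},{"dx": 0,"dy": 0,"dz": 0,"rx": 0,"ry": 0,"rz": 0},{"dx": 0,"dy": 0,"dz": 0,"rx": 0,"ry": 0,"rz": 0},{"dx": 0,"dy": 0,"dz": 0,"rx": 0,"ry": 0,"rz": 0},{"dx": 0,"dy": 0,"dz": 0,"rx": 0,"ry": 0,"rz": 0},{"dx": 0,"dy": 0,"dz": 0,"rx": 0,"ry": 0,"rz": 0}]'

```text
t: 47.8
tcp_pos: [0.5947, 0.111, 0.0383]
tool_rot: [0.01, 1.0, -0.0, -0.004]
force: [-7.1, -0.8, 4.0]
finger_gap: 0.571
gripper_force: 41.8
```

>>> move_arm --claw 75 --targets '[{"dx": 0,"dy": 0,"dz": 0,"rx": 0,"ry": 0,"rz": 0},{"dx": 0,"dy": 0,"dz": 0,"rx": 0,"ry": 0,"rz": 0},{"dx": 0,"dy": 0,"dz": 0,"rx": 0,"ry": 0,"rz": 0},{"dx": 0,"dy": 0,"dz": 0,"rx": 0,"ry": 0,"rz": 0},{"dx": 0,"dy": 0,"dz": 0.4,"rx": 0,"ry": 0,"rz": 0},{"dx": 0,"dy": 0,"dz": 0.9,"rx": 0,"ry": 0,"rz": 0},{"dx": 0,"dy": 0,"dz": 1,"rx": 0,"ry": 0,"rz": 0},{"dx": -0.2,"dy": -0.2,"dz": 1,"rx": 0,"ry": 0,"rz": 0},{"dx": -0.25,"dy": -0.5,"dz": 0.7,"rx": 0,"ry": 0,"rz": 0},{"dx": -0.25,"dy": -0.77,"dz": 0.3,"rx": 0,"ry": 0,"rz": 0}]'

```text
t: 49.05
tcp_pos: [0.5811, 0.0735, 0.1477]
tool_rot: [0.01, 1.0, -0.0, 0.001]
force: [-0.6, -0.9, -0.3]
finger_gap: 0.756
gripper_force: 0.0
```

>>> move_arm --claw 100 --targets '[{"dx": -0.25,"dy": -1,"dz": 0,"rx": 0,"ry": 0,"rz": 0.01},{"dx": -0.25,"dy": -1,"dz": 0,"rx": 0,"ry": 0,"rz": 0.01},{"dx": -0.25,"dy": -1,"dz": 0,"rx": 0,"ry": 0,"rz": 0.01},{"dx": -0.25,"dy": -1,"dz": 0,"rx": 0,"ry": 0,"rz": 0.01},{"dx": -0.25,"dy": -1,"dz": 0,"rx": 0,"ry": 0,"rz": 0.01},{"dx": -0.25,"dy": -1,"dz": 0,"rx": 0,"ry": 0,"rz": 0.01},{"dx": -0.25,"dy": -1,"dz": 0,"rx": 0,"ry": 0,"rz": 0.01},{"dx": -0.25,"dy": -1,"dz": 0,"rx": 0,"ry": 0,"rz": 0.01},{"dx": -0.25,"dy": -1,"dz": 0,"rx": 0,"ry": 0,"rz": 0.01},{"dx": -0.25,"dy": -1,"dz": 0,"rx": 0,"ry": 0,"rz": 0.01}]'

```text
t: 50.3
tcp_pos: [0.5171, -0.1773, 0.1458]
tool_rot: [-0.016, 1.0, 0.0, -0.001]
force: [-0.2, 0.4, -0.3]
finger_gap: 0.996
gripper_force: 0.0
```

>>> move_arm --targets '[{"dx": -0.19,"dy": -0.95,"dz": 0,"rx": 0,"ry": 0,"rz": 0.009},{"dx": -0.19,"dy": -0.95,"dz": -0.3,"rx": 0,"ry": 0,"rz": 0.009},{"dx": -0.19,"dy": -0.95,"dz": -0.5,"rx": 0,"ry": 0,"rz": 0.009},{"dx": -0.19,"dy": -0.95,"dz": -0.5,"rx": 0,"ry": 0,"rz": 0.009},{"dx": -0.19,"dy": -0.95,"dz": -0.5,"rx": 0,"ry": 0,"rz": 0.009},{"dx": -0.19,"dy": -0.95,"dz": -0.5,"rx": 0,"ry": 0,"rz": 0.009},{"dx": -0.19,"dy": -0.95,"dz": -0.5,"rx": 0,"ry": 0,"rz": 0.009},{"dx": -0.03,"dy": -0.13,"dz": -0.5,"rx": 0,"ry": 0,"rz": 0},{"dx": 0,"dy": 0,"dz": -0.1,"rx": 0,"ry": 0,"rz": 0},{"dx": 0,"dy": 0,"dz": 0,"rx": 0,"ry": 0,"rz": 0}]'

```text
t: 51.55
tcp_pos: [0.4842, -0.3441, 0.061]
tool_rot: [-0.033, 0.999, 0.001, -0.0]
force: [-0.4, 0.8, -0.3]
finger_gap: 1.0
gripper_force: 0.0
```

>>> move_arm --targets '[{"dx": 0.03,"dy": -0.02,"dz": -0.5,"rx": 0,"ry": 0,"rz": 0},{"dx": 0,"dy": 0,"dz": -0.6,"rx": 0,"ry": 0,"rz": 0},{"dx": 0,"dy": 0,"dz": -0.5,"rx": 0,"ry": 0,"rz": 0},{"dx": 0,"dy": 0,"dz": -0.3,"rx": 0,"ry": 0,"rz": 0},{"dx": 0,"dy": 0,"dz": -0.13,"rx": 0,"ry": 0,"rz": 0},{"dx": 0,"dy": 0,"dz": 0,"rx": 0,"ry": 0,"rz": 0},{"dx": 0,"dy": 0,"dz": 0,"rx": 0,"ry": 0,"rz": 0},{"dx": 0,"dy": 0,"dz": 0,"rx": 0,"ry": 0,"rz": 0},{"dx": 0,"dy": 0,"dz": 0,"rx": 0,"ry": 0,"rz": 0},{"dx": 0,"dy": 0,"dz": 0,"rx": 0,"ry": 0,"rz": 0}]'

```text
t: 52.8
tcp_pos: [0.4854, -0.3458, 0.0107]
tool_rot: [-0.032, 0.999, -0.0, 0.0]
force: [0.5, -0.6, -0.2]
finger_gap: 1.003
gripper_force: 0.0
```

>>> move_arm --claw 20 --newtons 40 --targets '[{"dx": 0,"dy": 0,"dz": 0,"rx": 0,"ry": 0,"rz": 0},{"dx": 0,"dy": 0,"dz": 0,"rx": 0,"ry": 0,"rz": 0},{"dx": 0,"dy": 0,"dz": 0,"rx": 0,"ry": 0,"rz": 0},{"dx": 0,"dy": 0,"dz": 0,"rx": 0,"ry": 0,"rz": 0},{"dx": 0,"dy": 0,"dz": 0,"rx": 0,"ry": 0,"rz": 0},{"dx": 0,"dy": 0,"dz": 0,"rx": 0,"ry": 0,"rz": 0},{"dx": 0,"dy": 0,"dz": 0,"rx": 0,"ry": 0,"rz": 0},{"dx": 0,"dy": 0,"dz": 0,"rx": 0,"ry": 0,"rz": 0},{"dx": 0,"dy": 0,"dz": 0,"rx": 0,"ry": 0,"rz": 0},{"dx": 0,"dy": 0,"dz": 0,"rx": 0,"ry": 0,"rz": 0}]'

```text
t: 54.05
tcp_pos: [0.4856, -0.346, 0.0108]
tool_rot: [-0.032, 0.999, -0.0, 0.0]
force: [-0.0, -0.1, 5.8]
finger_gap: 0.576
gripper_force: 42.4
```

>>> move_arm --targets '[{"dx": 0,"dy": 0,"dz": 0.8,"rx": 0,"ry": 0,"rz": 0},{"dx": 0,"dy": 0,"dz": 1,"rx": 0,"ry": 0,"rz": 0},{"dx": 0,"dy": 0.5,"dz": 1,"rx": 0,"ry": 0,"rz": 0},{"dx": 0.16,"dy": 1,"dz": 1,"rx": 0,"ry": 0,"rz": -0.01},{"dx": 0.16,"dy": 1,"dz": 0.95,"rx": 0,"ry": 0,"rz": -0.01},{"dx": 0.16,"dy": 1,"dz": 0,"rx": 0,"ry": 0,"rz": -0.01},{"dx": 0.16,"dy": 1,"dz": 0,"rx": 0,"ry": 0,"rz": -0.01},{"dx": 0.16,"dy": 1,"dz": 0,"rx": 0,"ry": 0,"rz": -0.01},{"dx": 0.16,"dy": 1,"dz": 0,"rx": 0,"ry": 0,"rz": -0.01},{"dx": 0.16,"dy": 1,"dz": 0,"rx": 0,"ry": 0,"rz": -0.01}]'

```text
t: 55.3
tcp_pos: [0.5132, -0.1573, 0.13]
tool_rot: [-0.014, 1.0, -0.0, -0.0]
force: [0.4, 0.9, -0.7]
finger_gap: 0.575
gripper_force: 41.8
```

>>> move_arm --targets '[{"dx": 0.16,"dy": 1,"dz": 0,"rx": 0,"ry": 0,"rz": -0.009},{"dx": 0.16,"dy": 1,"dz": 0,"rx": 0,"ry": 0,"rz": -0.009},{"dx": 0.16,"dy": 1,"dz": 0,"rx": 0,"ry": 0,"rz": -0.009},{"dx": 0.16,"dy": 1,"dz": 0,"rx": 0,"ry": 0,"rz": -0.009},{"dx": 0.16,"dy": 1,"dz": 0,"rx": 0,"ry": 0,"rz": -0.009},{"dx": 0.16,"dy": 1,"dz": 0,"rx": 0,"ry": 0,"rz": -0.009},{"dx": 0.16,"dy": 1,"dz": 0,"rx": 0,"ry": 0,"rz": -0.009},{"dx": 0.16,"dy": 1,"dz": 0,"rx": 0,"ry": 0,"rz": -0.009},{"dx": 0.16,"dy": 1,"dz": 0,"rx": 0,"ry": 0,"rz": -0.009},{"dx": 0.16,"dy": 1,"dz": 0,"rx": 0,"ry": 0,"rz": -0.009}]'

```text
t: 56.55
tcp_pos: [0.5531, 0.0926, 0.1299]
tool_rot: [0.009, 1.0, -0.0, -0.0]
force: [0.4, 0.7, 0.5]
finger_gap: 0.577
gripper_force: 41.8
```

>>> move_arm --targets '[{"dx": 0.04,"dy": 0.8,"dz": 0,"rx": 0,"ry": 0,"rz": 0},{"dx": 0,"dy": 0,"dz": 0,"rx": 0,"ry": 0,"rz": 0},{"dx": 0,"dy": 0,"dz": -0.6,"rx": 0,"ry": 0,"rz": 0},{"dx": 0,"dy": 0,"dz": -0.6,"rx": 0,"ry": 0,"rz": 0},{"dx": 0,"dy": 0,"dz": -0.6,"rx": 0,"ry": 0,"rz": 0},{"dx": 0,"dy": 0,"dz": -0.6,"rx": 0,"ry": 0,"rz": 0},{"dx": 0,"dy": 0,"dz": -0.3,"rx": 0,"ry": 0,"rz": 0},{"dx": 0,"dy": 0,"dz": 0,"rx": 0,"ry": 0,"rz": 0},{"dx": 0,"dy": 0,"dz": 0,"rx": 0,"ry": 0,"rz": 0},{"dx": 0,"dy": 0,"dz": 0,"rx": 0,"ry": 0,"rz": 0}]'

```text
t: 57.8
tcp_pos: [0.5548, 0.1118, 0.0624]
tool_rot: [0.009, 1.0, 0.0, 0.001]
force: [0.3, -0.2, 0.3]
finger_gap: 0.574
gripper_force: 41.8
```

>>> move_arm --targets '[{"dx": 0,"dy": 0,"dz": -0.4,"rx": 0,"ry": 0,"rz": 0},{"dx": 0,"dy": 0,"dz": -0.3,"rx": 0,"ry": 0,"rz": 0},{"dx": 0,"dy": 0,"dz": -0.15,"rx": 0,"ry": 0,"rz": 0},{"dx": 0,"dy": 0,"dz": -0.07,"rx": 0,"ry": 0,"rz": 0},{"dx": 0,"dy": 0,"dz": 0,"rx": 0,"ry": 0,"rz": 0},{"dx": 0.05,"dy": 0,"dz": 0,"rx": 0,"ry": 0,"rz": 0},{"dx": 0.05,"dy": 0,"dz": 0,"rx": 0,"ry": 0,"rz": 0},{"dx": 0.05,"dy": 0,"dz": 0,"rx": 0,"ry": 0,"rz": 0},{"dx": 0.05,"dy": 0,"dz": 0,"rx": 0,"ry": 0,"rz": 0},{"dx": 0.05,"dy": 0,"dz": 0,"rx": 0,"ry": 0,"rz": 0}]'

```text
t: 59.05
tcp_pos: [0.5591, 0.1117, 0.0388]
tool_rot: [0.009, 1.0, -0.0, -0.002]
force: [-5.3, -0.0, 6.5]
finger_gap: 0.582
gripper_force: 42.6
```

>>> move_arm --targets '[{"dx": 0.03,"dy": 0,"dz": 0,"rx": 0,"ry": 0,"rz": 0},{"dx": 0.03,"dy": 0,"dz": 0,"rx": 0,"ry": 0,"rz": 0},{"dx": 0,"dy": 0,"dz": 0,"rx": 0,"ry": 0,"rz": 0},{"dx": 0,"dy": 0,"dz": 0,"rx": 0,"ry": 0,"rz": 0},{"dx": 0,"dy": 0,"dz": 0,"rx": 0,"ry": 0,"rz": 0},{"dx": 0,"dy": 0,"dz": 0,"rx": 0,"ry": 0,"rz": 0},{"dx": 0,"dy": 0,"dz": 0,"rx": 0,"ry": 0,"rz": 0},{"dx": 0,"dy": 0,"dz": 0,"rx": 0,"ry": 0,"rz": 0},{"dx": 0,"dy": 0,"dz": 0,"rx": 0,"ry": 0,"rz": 0},{"dx": 0,"dy": 0,"dz": 0,"rx": 0,"ry": 0,"rz": 0}]'

```text
t: 60.3
tcp_pos: [0.5591, 0.1117, 0.0389]
tool_rot: [0.009, 1.0, -0.0, -0.003]
force: [-6.4, -0.4, 7.4]
finger_gap: 0.578
gripper_force: 42.7
```

>>> move_arm --claw 75 --targets '[{"dx": 0,"dy": 0,"dz": 0,"rx": 0,"ry": 0,"rz": 0},{"dx": 0,"dy": 0,"dz": 0,"rx": 0,"ry": 0,"rz": 0},{"dx": 0,"dy": 0,"dz": 0,"rx": 0,"ry": 0,"rz": 0},{"dx": 0,"dy": 0,"dz": 0,"rx": 0,"ry": 0,"rz": 0},{"dx": 0,"dy": 0,"dz": 0.4,"rx": 0,"ry": 0,"rz": 0},{"dx": 0,"dy": 0,"dz": 0.9,"rx": 0,"ry": 0,"rz": 0},{"dx": 0,"dy": 0,"dz": 1,"rx": 0,"ry": 0,"rz": 0},{"dx": 0,"dy": -0.2,"dz": 1,"rx": 0,"ry": 0,"rz": 0},{"dx": 0,"dy": -0.5,"dz": 0.7,"rx": 0,"ry": 0,"rz": 0},{"dx": 0,"dy": -0.8,"dz": 0.3,"rx": 0,"ry": 0,"rz": 0}]'

```text
t: 61.55
tcp_pos: [0.5626, 0.0735, 0.1477]
tool_rot: [0.009, 1.0, -0.0, 0.001]
force: [0.2, -0.4, -0.7]
finger_gap: 0.753
gripper_force: 0.0
```

```bash
python3 - <<'E'
from h import *
import cv2
print(np.round(sensors.sense()["q"],2))
im=cams.snapshot("scene")[:,:,::-1]
cv2.imwrite("pics/s3.png",im)
a=cv2.resize(im[110:290,190:400],None,fx=3,fy=3,interpolation=cv2.INTER_CUBIC)
cv2.imwrite("pics/c3.png",a)
print((proj("scene",[[.593,-.3078,.022],[.5826,-.3901,.022],[.5639,-.3861,.022],[.582,-.308,.022]])-[190,110])*3)
E
```

```text
[-0.07  0.56  1.66 -0.    0.92 -1.62]
[[184.67637692 166.23712326]
 [157.4888171  131.37011009]
 [172.73561581 127.04920061]
 [192.83265914 162.47668778]]
```

View pics/c3.png

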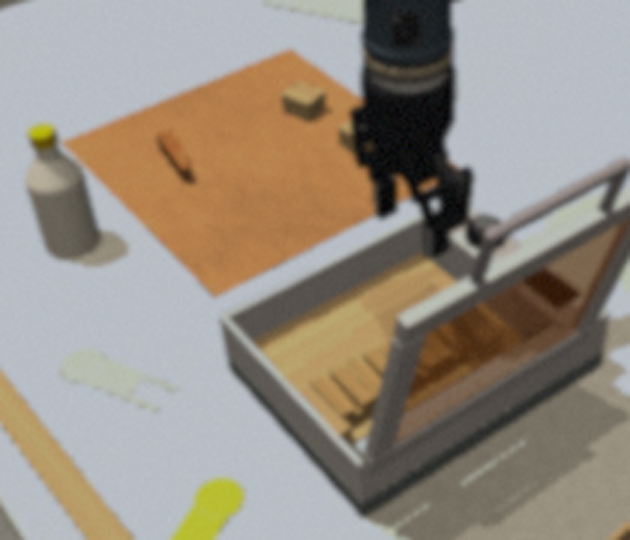

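All four blanks are packed at crop (330–470,370) and the wedge is still at (175,152). Going for the wedge.

>>> move_arm --claw 50 --targets '[{"dx": 0.025,"dy": -0.896,"dz": 0,"rx": 0,"ry": 0,"rz": -0.16},{"dx": 0.025,"dy": -0.896,"dz": 0,"rx": 0,"ry": 0,"rz": -0.16},{"dx": 0.025,"dy": -0.896,"dz": 0,"rx": 0,"ry": 0,"rz": -0.16},{"dx": 0.025,"dy": -0.896,"dz": 0,"rx": 0,"ry": 0,"rz": -0.16},{"dx": 0.025,"dy": -0.896,"dz": 0,"rx": 0,"ry": 0,"rz": -0.16},{"dx": 0.025,"dy": -0.896,"dz": 0,"rx": 0,"ry": 0,"rz": -0.16},{"dx": 0.025,"dy": -0.896,"dz": 0,"rx": 0,"ry": 0,"rz": -0.16},{"dx": 0.025,"dy": -0.896,"dz": 0,"rx": 0,"ry": 0,"rz": -0.16},{"dx": 0.025,"dy": -0.896,"dz": 0,"rx": 0,"ry": 0,"rz": -0.16},{"dx": 0.025,"dy": -0.896,"dz": 0,"rx": 0,"ry": 0,"rz": -0.16}]'

```text
t: 62.85
tcp_pos: [0.5674, -0.1511, 0.1453]
tool_rot: [0.417, 0.909, 0.0, -0.001]
force: [0.6, -0.4, -0.4]
finger_gap: 0.501
gripper_force: 0.0
```

>>> move_arm --targets '[{"dx": 0.025,"dy": -0.896,"dz": 0,"rx": 0,"ry": 0,"rz": -0.16},{"dx": 0.025,"dy": -0.896,"dz": 0,"rx": 0,"ry": 0,"rz": -0.16},{"dx": 0.025,"dy": -0.896,"dz": -0.3,"rx": 0,"ry": 0,"rz": -0.16},{"dx": 0.025,"dy": -0.896,"dz": -0.5,"rx": 0,"ry": 0,"rz": -0.16},{"dx": 0.025,"dy": -0.896,"dz": -0.5,"rx": 0,"ry": 0,"rz": -0.16},{"dx": 0.025,"dy": -0.896,"dz": -0.5,"rx": 0,"ry": 0,"rz": -0.16},{"dx": 0.025,"dy": -0.896,"dz": -0.5,"rx": 0,"ry": 0,"rz": -0.16},{"dx": 0.025,"dy": -0.896,"dz": -0.5,"rx": 0,"ry": 0,"rz": -0.16},{"dx": 0.025,"dy": -0.896,"dz": -0.5,"rx": 0,"ry": 0,"rz": -0.16},{"dx": 0.025,"dy": -0.896,"dz": -0.2,"rx": 0,"ry": 0,"rz": -0.16}]'

```text
t: 64.1
tcp_pos: [0.5728, -0.3744, 0.0565]
tool_rot: [0.751, 0.661, -0.0, -0.002]
force: [0.3, -0.5, -0.1]
finger_gap: 0.504
gripper_force: 0.0
```

>>> move_arm --targets '[{"dx": 0,"dy": 0,"dz": 0,"rx": 0,"ry": 0,"rz": 0},{"dx": 0,"dy": 0,"dz": 0,"rx": 0,"ry": 0,"rz": 0},{"dx": 0,"dy": 0,"dz": 0,"rx": 0,"ry": 0,"rz": 0},{"dx": 0,"dy": 0,"dz": 0,"rx": 0,"ry": 0,"rz": 0},{"dx": 0,"dy": 0,"dz": 0,"rx": 0,"ry": 0,"rz": 0},{"dx": 0,"dy": 0,"dz": 0,"rx": 0,"ry": 0,"rz": 0},{"dx": 0,"dy": 0,"dz": 0,"rx": 0,"ry": 0,"rz": 0},{"dx": 0,"dy": 0,"dz": 0,"rx": 0,"ry": 0,"rz": 0},{"dx": 0,"dy": 0,"dz": 0,"rx": 0,"ry": 0,"rz": 0},{"dx": 0,"dy": 0,"dz": 0,"rx": 0,"ry": 0,"rz": 0}]'

```text
t: 65.35
tcp_pos: [0.5746, -0.3738, 0.0588]
tool_rot: [0.749, 0.662, 0.0, -0.0]
force: [-0.1, 0.2, 0.3]
finger_gap: 0.497
gripper_force: 0.0
```

>>> move_arm --targets '[{"dx": 0.02,"dy": -0.03,"dz": -0.5,"rx": 0,"ry": 0,"rz": 0},{"dx": 0,"dy": 0,"dz": -0.6,"rx": 0,"ry": 0,"rz": 0},{"dx": 0,"dy": 0,"dz": -0.5,"rx": 0,"ry": 0,"rz": 0},{"dx": 0,"dy": 0,"dz": -0.35,"rx": 0,"ry": 0,"rz": 0},{"dx": 0,"dy": 0,"dz": -0.2,"rx": 0,"ry": 0,"rz": 0},{"dx": 0,"dy": 0,"dz": 0,"rx": 0,"ry": 0,"rz": 0},{"dx": 0,"dy": 0,"dz": 0,"rx": 0,"ry": 0,"rz": 0},{"dx": 0,"dy": 0,"dz": 0,"rx": 0,"ry": 0,"rz": 0},{"dx": 0,"dy": 0,"dz": 0,"rx": 0,"ry": 0,"rz": 0},{"dx": 0,"dy": 0,"dz": 0,"rx": 0,"ry": 0,"rz": 0}]'

```text
t: 66.6
tcp_pos: [0.5752, -0.3746, 0.0053]
tool_rot: [0.749, 0.662, 0.0, 0.0]
force: [0.8, -0.4, -0.4]
finger_gap: 0.499
gripper_force: 0.0
```

>>> move_arm --claw 0 --newtons 80 --targets '[{"dx": 0,"dy": 0,"dz": 0,"rx": 0,"ry": 0,"rz": 0},{"dx": 0,"dy": 0,"dz": 0,"rx": 0,"ry": 0,"rz": 0},{"dx": 0,"dy": 0,"dz": 0,"rx": 0,"ry": 0,"rz": 0},{"dx": 0,"dy": 0,"dz": 0,"rx": 0,"ry": 0,"rz": 0},{"dx": 0,"dy": 0,"dz": 0,"rx": 0,"ry": 0,"rz": 0},{"dx": 0,"dy": 0,"dz": 0,"rx": 0,"ry": 0,"rz": 0},{"dx": 0,"dy": 0,"dz": 0,"rx": 0,"ry": 0,"rz": 0},{"dx": 0,"dy": 0,"dz": 0,"rx": 0,"ry": 0,"rz": 0},{"dx": 0,"dy": 0,"dz": 0,"rx": 0,"ry": 0,"rz": 0},{"dx": 0,"dy": 0,"dz": 0,"rx": 0,"ry": 0,"rz": 0}]'

```text
t: 67.85
tcp_pos: [0.5754, -0.3747, 0.0054]
tool_rot: [0.749, 0.662, 0.0, 0.0]
force: [0.2, 0.6, 5.9]
finger_gap: 0.199
gripper_force: 80.5
```

>>> move_arm --targets '[{"dx": 0,"dy": 0,"dz": 0.8,"rx": 0,"ry": 0,"rz": 0},{"dx": 0,"dy": 0,"dz": 1,"rx": 0,"ry": 0,"rz": 0},{"dx": 0,"dy": 0.5,"dz": 1,"rx": 0,"ry": 0,"rz": 0},{"dx": -0.12,"dy": 0.9,"dz": 1,"rx": 0,"ry": 0,"rz": 0.0125},{"dx": -0.12,"dy": 0.9,"dz": 1,"rx": 0,"ry": 0,"rz": 0.0125},{"dx": -0.12,"dy": 0.9,"dz": 0,"rx": 0,"ry": 0,"rz": 0.0125},{"dx": -0.12,"dy": 0.9,"dz": 0,"rx": 0,"ry": 0,"rz": 0.0125},{"dx": -0.12,"dy": 0.9,"dz": 0,"rx": 0,"ry": 0,"rz": 0.0125},{"dx": -0.12,"dy": 0.9,"dz": 0,"rx": 0,"ry": 0,"rz": 0.0125},{"dx": -0.12,"dy": 0.9,"dz": 0,"rx": 0,"ry": 0,"rz": 0.0125}]'

```text
t: 69.1
tcp_pos: [0.5537, -0.2029, 0.1245]
tool_rot: [0.734, 0.679, -0.0, -0.0]
force: [1.3, -0.6, -0.3]
finger_gap: 0.196
gripper_force: 79.9
```

>>> move_arm --targets '[{"dx": -0.12,"dy": 0.9,"dz": 0,"rx": 0,"ry": 0,"rz": 0.0125},{"dx": -0.12,"dy": 0.9,"dz": 0,"rx": 0,"ry": 0,"rz": 0.0125},{"dx": -0.12,"dy": 0.9,"dz": 0,"rx": 0,"ry": 0,"rz": 0.0125},{"dx": -0.12,"dy": 0.9,"dz": 0,"rx": 0,"ry": 0,"rz": 0.0125},{"dx": -0.12,"dy": 0.9,"dz": 0,"rx": 0,"ry": 0,"rz": 0.0125},{"dx": -0.12,"dy": 0.9,"dz": 0,"rx": 0,"ry": 0,"rz": 0.0125},{"dx": -0.12,"dy": 0.9,"dz": 0,"rx": 0,"ry": 0,"rz": 0.0125},{"dx": -0.12,"dy": 0.9,"dz": 0,"rx": 0,"ry": 0,"rz": 0.0125},{"dx": -0.12,"dy": 0.9,"dz": 0,"rx": 0,"ry": 0,"rz": 0.0125},{"dx": 0,"dy": 0.48,"dz": 0,"rx": 0,"ry": 0,"rz": 0}]'

```text
t: 70.35
tcp_pos: [0.5265, 0.0116, 0.1251]
tool_rot: [0.713, 0.701, -0.0, -0.0]
force: [0.4, -0.3, -0.0]
finger_gap: 0.2
gripper_force: 79.9
```

```bash
python3 - <<'E'
from h import *
import cv2
im=cams.snapshot("top")[:,:,::-1]; im2=cams.snapshot("scene")[:,:,::-1]
cv2.imwrite("pics/t4.png",im)
a=cv2.resize(im[140:270,240:370],(540,540),interpolation=cv2.INTER_CUBIC)
b=cv2.resize(im2[195:275,265:400],(800,474),interpolation=cv2.INTER_CUBIC)
cv2.imwrite("pics/c4.png",a);cv2.imwrite("pics/c4s.png",b)
E
```

```text
(no output)
```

View pics/c4.png

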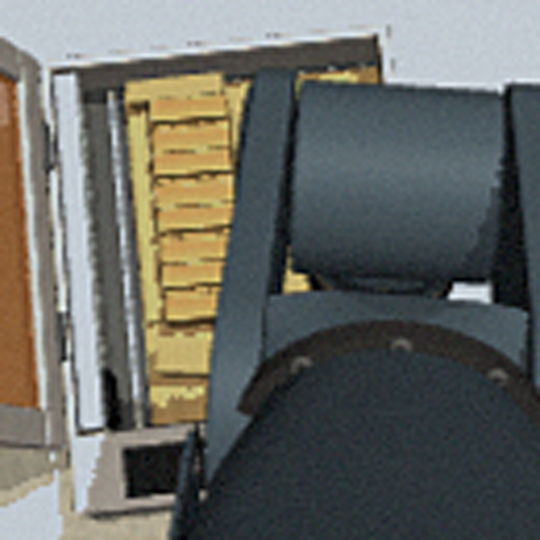

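View pics/c4s.png

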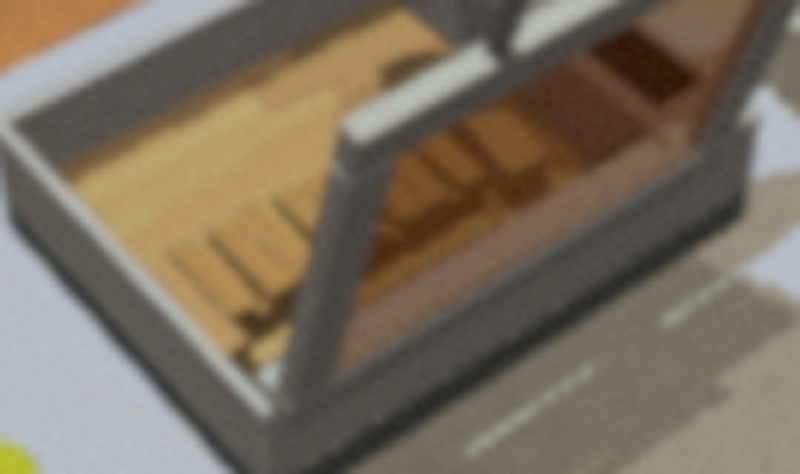

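The four blanks lie packed and square, crop rows 98–321. The tail stop is just below them at crop row 330–378.

```bash
python3 - <<'E'
from h import *
o=np.array([.5865,.107]);a=np.radians(-1.2);R=np.array([[np.cos(a),-np.sin(a)],[np.sin(a),np.cos(a)]])
E_=lambda p,z:((ray("top",np.array(p)/4.154+[240,140],z)[:,:2]-o)@R*1000).round(1).tolist()
print("blocks +x edge, -x edge",E_([(190,98),(195,321)],.056))
print("block back corners",E_([(152,105),(165,322)],.056))
print("tail bottom edge",E_([(155,378),(210,374)],.054))
P=lambda q,z:(proj("top",[[*(o+R@(np.array(q)/1000)),z/1000]])-[240,140])*4.154
for q in [(-52.8,35),(-60.9,-19),(-44,31),(-44,-19),(100,31)]: print(q,P(q,54).round(0))
E
python3 - <<'E'
import cv2,numpy as np
im=cv2.imread("pics/t4.png")[190:245,262:300]
cv2.imwrite("pics/c5.png",cv2.resize(im,None,fx=12,fy=10,interpolation=cv2.INTER_CUBIC))
E
```

```text
blocks +x edge, -x edge [[97.1, -0.2], [-47.0, 9.3]]
block back corners [[95.0, 24.4], [-45.7, 27.9]]
tail bottom edge [[-79.5, 37.1], [-80.6, 3.1]]
(-52.8, 35) [[155. 335.]]
(-60.9, -19) [[243. 339.]]
(-44, 31) [[160. 320.]]
(-44, -19) [[240. 312.]]
(100, 31) [[141.  99.]]
```

View pics/c5.png

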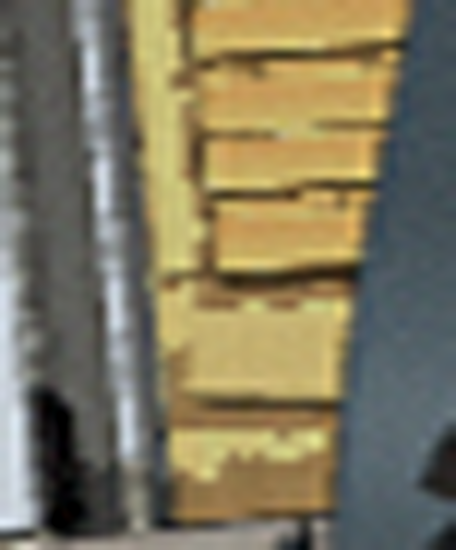

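>>> move_arm --targets '[{"dx": 0.6,"dy": -0.25,"dz": 0,"rx": 0,"ry": 0,"rz": 0},{"dx": 0.9,"dy": 0,"dz": 0,"rx": 0,"ry": 0,"rz": 0},{"dx": 0.9,"dy": 0,"dz": 0,"rx": 0,"ry": 0,"rz": 0},{"dx": 0.9,"dy": 0,"dz": 0,"rx": 0,"ry": 0,"rz": 0},{"dx": 0.9,"dy": 0,"dz": 0,"rx": 0,"ry": 0,"rz": 0},{"dx": 0.8,"dy": 0,"dz": 0,"rx": 0,"ry": 0,"rz": 0},{"dx": 0.27,"dy": 0,"dz": 0,"rx": 0,"ry": 0,"rz": 0},{"dx": 0,"dy": 0,"dz": -0.5,"rx": 0,"ry": 0,"rz": 0},{"dx": 0,"dy": 0,"dz": -0.6,"rx": 0,"ry": 0,"rz": 0},{"dx": 0,"dy": 0,"dz": -0.6,"rx": 0,"ry": 0,"rz": 0}]'

```text
t: 71.7
tcp_pos: [0.6576, 0.0038, 0.0809]
tool_rot: [0.714, 0.7, -0.001, -0.001]
force: [0.3, -0.3, -1.7]
finger_gap: 0.201
gripper_force: 79.9
```

>>> move_arm --targets '[{"dx": 0,"dy": 0,"dz": -0.6,"rx": 0,"ry": 0,"rz": 0},{"dx": 0,"dy": 0,"dz": -0.6,"rx": 0,"ry": 0,"rz": 0},{"dx": 0,"dy": 0,"dz": -0.45,"rx": 0,"ry": 0,"rz": 0},{"dx": 0,"dy": 0,"dz": -0.2,"rx": 0,"ry": 0,"rz": 0},{"dx": 0,"dy": 0,"dz": 0,"rx": 0,"ry": 0,"rz": 0},{"dx": 0,"dy": 0,"dz": 0,"rx": 0,"ry": 0,"rz": 0},{"dx": 0,"dy": 0.08,"dz": 0,"rx": 0,"ry": 0,"rz": 0},{"dx": 0,"dy": 0.08,"dz": 0,"rx": 0,"ry": 0,"rz": 0},{"dx": 0,"dy": 0.08,"dz": 0,"rx": 0,"ry": 0,"rz": 0},{"dx": 0,"dy": 0,"dz": 0,"rx": 0,"ry": 0,"rz": 0}]'

```text
t: 72.95
tcp_pos: [0.6589, 0.01, 0.0364]
tool_rot: [0.714, 0.701, 0.0, 0.0]
force: [0.1, -0.4, -0.7]
finger_gap: 0.197
gripper_force: 79.9
```

>>> move_arm --targets '[{"dx": 0,"dy": 0.04,"dz": 0,"rx": 0,"ry": 0,"rz": 0},{"dx": 0,"dy": 0.04,"dz": 0,"rx": 0,"ry": 0,"rz": 0},{"dx": 0,"dy": 0.04,"dz": 0,"rx": 0,"ry": 0,"rz": 0},{"dx": 0,"dy": 0,"dz": 0,"rx": 0,"ry": 0,"rz": 0},{"dx": 0,"dy": 0,"dz": 0,"rx": 0,"ry": 0,"rz": 0},{"dx": 0,"dy": 0,"dz": 0,"rx": 0,"ry": 0,"rz": 0},{"dx": 0,"dy": 0,"dz": 0,"rx": 0,"ry": 0,"rz": 0},{"dx": 0,"dy": 0,"dz": 0,"rx": 0,"ry": 0,"rz": 0},{"dx": 0,"dy": 0,"dz": 0,"rx": 0,"ry": 0,"rz": 0},{"dx": 0,"dy": 0,"dz": 0,"rx": 0,"ry": 0,"rz": 0}]'

```text
t: 74.2
tcp_pos: [0.6588, 0.0127, 0.0363]
tool_rot: [0.714, 0.7, 0.0, -0.0]
force: [-0.3, -0.2, -0.1]
finger_gap: 0.2
gripper_force: 79.9
```

>>> move_arm --targets '[{"dx": 0,"dy": 0.04,"dz": 0,"rx": 0,"ry": 0,"rz": 0},{"dx": 0,"dy": 0.04,"dz": 0,"rx": 0,"ry": 0,"rz": 0},{"dx": 0,"dy": 0.04,"dz": 0,"rx": 0,"ry": 0,"rz": 0},{"dx": 0,"dy": 0.04,"dz": 0,"rx": 0,"ry": 0,"rz": 0},{"dx": 0,"dy": 0.04,"dz": 0,"rx": 0,"ry": 0,"rz": 0},{"dx": 0,"dy": 0,"dz": 0,"rx": 0,"ry": 0,"rz": 0},{"dx": 0,"dy": 0,"dz": 0,"rx": 0,"ry": 0,"rz": 0},{"dx": 0,"dy": 0,"dz": 0,"rx": 0,"ry": 0,"rz": 0},{"dx": 0,"dy": 0,"dz": 0,"rx": 0,"ry": 0,"rz": 0},{"dx": 0,"dy": 0,"dz": 0,"rx": 0,"ry": 0,"rz": 0}]'

```text
t: 75.45
tcp_pos: [0.6588, 0.0177, 0.0363]
tool_rot: [0.714, 0.7, -0.0, -0.0]
force: [-0.5, -1.6, -0.1]
finger_gap: 0.199
gripper_force: 79.8
```

>>> move_arm --targets '[{"dx": 0,"dy": 0.04,"dz": 0,"rx": 0,"ry": 0,"rz": 0},{"dx": 0,"dy": 0.04,"dz": 0,"rx": 0,"ry": 0,"rz": 0},{"dx": 0,"dy": 0,"dz": 0,"rx": 0,"ry": 0,"rz": 0},{"dx": 0,"dy": 0,"dz": 0,"rx": 0,"ry": 0,"rz": 0},{"dx": 0,"dy": 0,"dz": 0,"rx": 0,"ry": 0,"rz": 0},{"dx": 0,"dy": 0,"dz": 0,"rx": 0,"ry": 0,"rz": 0},{"dx": 0,"dy": 0,"dz": 0,"rx": 0,"ry": 0,"rz": 0},{"dx": 0,"dy": 0,"dz": 0,"rx": 0,"ry": 0,"rz": 0},{"dx": 0,"dy": 0,"dz": 0,"rx": 0,"ry": 0,"rz": 0},{"dx": 0,"dy": 0,"dz": 0,"rx": 0,"ry": 0,"rz": 0}]'

```text
t: 76.7
tcp_pos: [0.6593, 0.019, 0.0365]
tool_rot: [0.714, 0.7, 0.0, 0.001]
force: [0.4, -5.1, 0.1]
finger_gap: 0.198
gripper_force: 80.0
```

>>> move_arm --targets '[{"dx": 0,"dy": -0.21,"dz": 0,"rx": 0,"ry": 0,"rz": 0},{"dx": 0,"dy": -0.2,"dz": 0,"rx": 0,"ry": 0,"rz": 0},{"dx": -0.5,"dy": 0,"dz": 0.1,"rx": 0,"ry": 0,"rz": 0},{"dx": -0.9,"dy": 0,"dz": 0,"rx": 0,"ry": 0,"rz": 0},{"dx": -0.9,"dy": 0,"dz": 0,"rx": 0,"ry": 0,"rz": 0},{"dx": -0.9,"dy": 0,"dz": 0,"rx": 0,"ry": 0,"rz": 0},{"dx": -0.9,"dy": 0,"dz": 0,"rx": 0,"ry": 0,"rz": 0},{"dx": -0.8,"dy": 0,"dz": 0,"rx": 0,"ry": 0,"rz": 0},{"dx": -0.4,"dy": 0,"dz": -0.1,"rx": 0,"ry": 0,"rz": 0},{"dx": 0,"dy": 0,"dz": 0,"rx": 0,"ry": 0,"rz": 0}]'

```text
t: 77.95
tcp_pos: [0.5254, 0.0098, 0.0363]
tool_rot: [0.714, 0.7, -0.0, -0.001]
force: [-0.7, 0.2, 0.1]
finger_gap: 0.2
gripper_force: 79.9
```

>>> move_arm --targets '[{"dx": 0,"dy": 0,"dz": -0.04,"rx": 0,"ry": 0,"rz": 0},{"dx": 0,"dy": 0,"dz": -0.04,"rx": 0,"ry": 0,"rz": 0},{"dx": 0,"dy": 0,"dz": 0,"rx": 0,"ry": 0,"rz": 0},{"dx": 0,"dy": 0,"dz": 0,"rx": 0,"ry": 0,"rz": 0},{"dx": 0,"dy": 0,"dz": 0,"rx": 0,"ry": 0,"rz": 0},{"dx": 0,"dy": 0,"dz": 0,"rx": 0,"ry": 0,"rz": 0},{"dx": 0,"dy": 0,"dz": 0,"rx": 0,"ry": 0,"rz": 0},{"dx": 0,"dy": 0,"dz": 0,"rx": 0,"ry": 0,"rz": 0},{"dx": 0,"dy": 0,"dz": 0,"rx": 0,"ry": 0,"rz": 0},{"dx": 0,"dy": 0,"dz": 0,"rx": 0,"ry": 0,"rz": 0}]'

```text
t: 79.2
tcp_pos: [0.5263, 0.0095, 0.0343]
tool_rot: [0.714, 0.7, -0.0, 0.0]
force: [-0.7, 0.5, -0.2]
finger_gap: 0.195
gripper_force: 79.9
```

>>> move_arm --targets '[{"dx": 0.004,"dy": 0.16,"dz": 0,"rx": 0,"ry": 0,"rz": 0},{"dx": 0.004,"dy": 0.16,"dz": 0,"rx": 0,"ry": 0,"rz": 0},{"dx": 0.004,"dy": 0.16,"dz": 0,"rx": 0,"ry": 0,"rz": 0},{"dx": 0.004,"dy": 0.16,"dz": 0,"rx": 0,"ry": 0,"rz": 0},{"dx": 0.004,"dy": 0.16,"dz": 0,"rx": 0,"ry": 0,"rz": 0},{"dx": 0.018,"dy": 0.1,"dz": 0,"rx": 0,"ry": 0,"rz": 0},{"dx": 0.018,"dy": 0.1,"dz": 0,"rx": 0,"ry": 0,"rz": 0},{"dx": 0.018,"dy": 0.1,"dz": 0,"rx": 0,"ry": 0,"rz": 0},{"dx": 0.018,"dy": 0.1,"dz": 0,"rx": 0,"ry": 0,"rz": 0},{"dx": 0,"dy": 0,"dz": 0,"rx": 0,"ry": 0,"rz": 0}]'

```text
t: 80.45
tcp_pos: [0.5287, 0.0397, 0.0343]
tool_rot: [0.714, 0.701, -0.0, -0.0]
force: [-0.4, 0.2, -1.1]
finger_gap: 0.199
gripper_force: 79.9
```

>>> move_arm --targets '[{"dx": 0.008,"dy": 0.1,"dz": -0.02,"rx": 0,"ry": 0,"rz": 0},{"dx": 0.008,"dy": 0.1,"dz": -0.02,"rx": 0,"ry": 0,"rz": 0},{"dx": 0.008,"dy": 0.1,"dz": 0,"rx": 0,"ry": 0,"rz": 0},{"dx": 0.008,"dy": 0.1,"dz": 0,"rx": 0,"ry": 0,"rz": 0},{"dx": 0.005,"dy": 0.08,"dz": 0,"rx": 0,"ry": 0,"rz": 0},{"dx": 0,"dy": 0,"dz": 0,"rx": 0,"ry": 0,"rz": 0},{"dx": 0,"dy": 0,"dz": 0,"rx": 0,"ry": 0,"rz": 0},{"dx": 0,"dy": 0,"dz": 0,"rx": 0,"ry": 0,"rz": 0},{"dx": 0,"dy": 0,"dz": 0,"rx": 0,"ry": 0,"rz": 0},{"dx": 0,"dy": 0,"dz": 0,"rx": 0,"ry": 0,"rz": 0}]'

```text
t: 81.7
tcp_pos: [0.5306, 0.0515, 0.0335]
tool_rot: [0.714, 0.7, 0.001, 0.001]
force: [5.7, 1.0, -0.6]
finger_gap: 0.199
gripper_force: 80.0
```

>>> move_arm --targets '[{"dx": 0.002,"dy": 0.08,"dz": 0,"rx": 0,"ry": 0,"rz": 0},{"dx": 0.002,"dy": 0.08,"dz": 0,"rx": 0,"ry": 0,"rz": 0},{"dx": 0.002,"dy": 0.08,"dz": 0,"rx": 0,"ry": 0,"rz": 0},{"dx": 0,"dy": 0,"dz": 0,"rx": 0,"ry": 0,"rz": 0},{"dx": 0,"dy": 0,"dz": 0,"rx": 0,"ry": 0,"rz": 0},{"dx": 0,"dy": 0,"dz": 0,"rx": 0,"ry": 0,"rz": 0},{"dx": 0,"dy": 0,"dz": 0,"rx": 0,"ry": 0,"rz": 0},{"dx": 0,"dy": 0,"dz": 0,"rx": 0,"ry": 0,"rz": 0},{"dx": 0,"dy": 0,"dz": 0,"rx": 0,"ry": 0,"rz": 0},{"dx": 0,"dy": 0,"dz": 0,"rx": 0,"ry": 0,"rz": 0}]'

```text
t: 82.95
tcp_pos: [0.5315, 0.0561, 0.0337]
tool_rot: [0.713, 0.701, 0.001, 0.002]
force: [4.7, -5.0, 0.1]
finger_gap: 0.201
gripper_force: 80.0
```

>>> move_arm --targets '[{"dx": 0.03,"dy": 0.04,"dz": 0,"rx": 0,"ry": 0,"rz": 0},{"dx": 0.03,"dy": 0.04,"dz": 0,"rx": 0,"ry": 0,"rz": 0},{"dx": 0.02,"dy": 0.04,"dz": 0,"rx": 0,"ry": 0,"rz": 0},{"dx": 0,"dy": 0.04,"dz": 0,"rx": 0,"ry": 0,"rz": 0},{"dx": 0,"dy": 0.04,"dz": 0,"rx": 0,"ry": 0,"rz": 0},{"dx": 0,"dy": 0,"dz": 0,"rx": 0,"ry": 0,"rz": 0},{"dx": 0,"dy": 0,"dz": 0,"rx": 0,"ry": 0,"rz": 0},{"dx": 0,"dy": 0,"dz": 0,"rx": 0,"ry": 0,"rz": 0},{"dx": 0,"dy": 0,"dz": 0,"rx": 0,"ry": 0,"rz": 0},{"dx": 0,"dy": 0,"dz": 0,"rx": 0,"ry": 0,"rz": 0}]'

```text
t: 84.2
tcp_pos: [0.5317, 0.057, 0.0336]
tool_rot: [0.712, 0.702, -0.003, 0.002]
force: [0.8, -23.0, 2.4]
finger_gap: 0.198
gripper_force: 80.2
```

>>> move_arm --targets '[{"dx": 0,"dy": -0.07,"dz": 0,"rx": 0,"ry": 0,"rz": 0},{"dx": 0,"dy": -0.06,"dz": 0,"rx": 0,"ry": 0,"rz": 0},{"dx": 0,"dy": 0,"dz": 0,"rx": 0,"ry": 0,"rz": 0},{"dx": 0,"dy": 0,"dz": 0,"rx": 0,"ry": 0,"rz": 0},{"dx": 0,"dy": 0,"dz": 0,"rx": 0,"ry": 0,"rz": 0},{"dx": 0,"dy": 0,"dz": 0,"rx": 0,"ry": 0,"rz": 0},{"dx": 0,"dy": 0,"dz": 0,"rx": 0,"ry": 0,"rz": 0},{"dx": 0,"dy": 0,"dz": 0,"rx": 0,"ry": 0,"rz": 0},{"dx": 0,"dy": 0,"dz": 0,"rx": 0,"ry": 0,"rz": 0},{"dx": 0,"dy": 0,"dz": 0,"rx": 0,"ry": 0,"rz": 0}]'

```text
t: 85.45
tcp_pos: [0.5316, 0.0568, 0.0336]
tool_rot: [0.713, 0.701, -0.001, 0.001]
force: [2.7, -9.8, 1.9]
finger_gap: 0.201
gripper_force: 80.2
```

>>> move_arm --claw 45 --targets '[{"dx": 0,"dy": 0,"dz": 0,"rx": 0,"ry": 0,"rz": 0},{"dx": 0,"dy": 0,"dz": 0,"rx": 0,"ry": 0,"rz": 0},{"dx": 0,"dy": 0,"dz": 0,"rx": 0,"ry": 0,"rz": 0},{"dx": 0,"dy": 0,"dz": 0,"rx": 0,"ry": 0,"rz": 0},{"dx": 0,"dy": 0,"dz": 0.3,"rx": 0,"ry": 0,"rz": 0},{"dx": 0,"dy": 0,"dz": 0.9,"rx": 0,"ry": 0,"rz": 0},{"dx": 0,"dy": 0,"dz": 1,"rx": 0,"ry": 0,"rz": 0},{"dx": 0,"dy": 0,"dz": 1,"rx": 0,"ry": 0,"rz": 0},{"dx": 0,"dy": 0,"dz": 1,"rx": 0,"ry": 0,"rz": 0},{"dx": 0,"dy": 0,"dz": 1,"rx": 0,"ry": 0,"rz": 0}]'

```text
t: 86.7
tcp_pos: [0.5315, 0.0593, 0.1647]
tool_rot: [0.714, 0.701, 0.0, 0.0]
force: [0.4, 1.0, 0.6]
finger_gap: 0.447
gripper_force: 0.0
```

>>> move_arm --targets '[{"dx": 0.1,"dy": 0,"dz": 0.92,"rx": 0,"ry": 0,"rz": 0.303},{"dx": 0.1,"dy": 0,"dz": 0.92,"rx": 0,"ry": 0,"rz": 0.303},{"dx": 0.1,"dy": 0,"dz": 0.92,"rx": 0,"ry": 0,"rz": 0.303},{"dx": 0.1,"dy": 0,"dz": 0.92,"rx": 0,"ry": 0,"rz": 0.303},{"dx": 0.1,"dy": 0,"dz": 0.92,"rx": 0,"ry": 0,"rz": 0.303},{"dx": 0.1,"dy": 0,"dz": 0.92,"rx": 0,"ry": 0,"rz": 0.303},{"dx": 0.1,"dy": 0,"dz": 0.92,"rx": 0,"ry": 0,"rz": 0.303},{"dx": 0.1,"dy": 0,"dz": 0.92,"rx": 0,"ry": 0,"rz": 0.303},{"dx": 0.1,"dy": 0,"dz": 0.92,"rx": 0,"ry": 0,"rz": 0.303},{"dx": 0.1,"dy": 0,"dz": 0.92,"rx": 0,"ry": 0,"rz": 0.303}]'

```text
t: 87.95
tcp_pos: [0.5561, 0.0594, 0.3944]
tool_rot: [-0.001, 1.0, 0.0, -0.0]
force: [-0.5, -0.5, 0.2]
finger_gap: 0.446
gripper_force: 0.0
```

```bash
python3 - <<'E'
from h import *
import cv2
im=cams.snapshot("scene")[:,:,::-1]; t=cams.snapshot("top")[:,:,::-1]
cv2.imwrite("pics/t6.png",t)
b=cv2.resize(im[195:275,265:365],(750,600),interpolation=cv2.INTER_CUBIC)
cv2.imwrite("pics/c6s.png",b)
E
```

```text
(no output)
```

View pics/c6s.png

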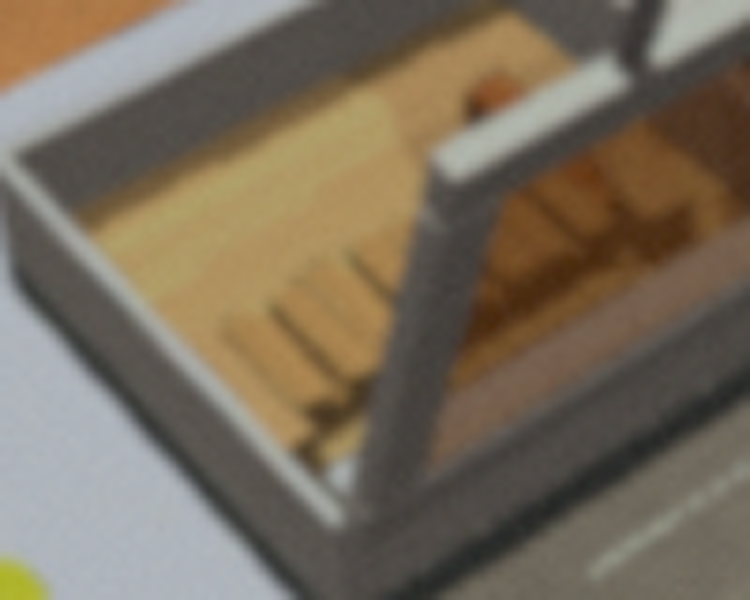

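The row is packed and the wedge is seated beside the last blank, with its grip end showing at (490,90). Next is the lid.

>>> move_arm --targets '[{"dx": 0.15,"dy": 0.5,"dz": 0,"rx": 0,"ry": 0,"rz": -0.004},{"dx": 0.15,"dy": 0.9,"dz": 0,"rx": 0,"ry": 0,"rz": -0.005},{"dx": 0.15,"dy": 0.95,"dz": 0,"rx": 0,"ry": 0,"rz": -0.005},{"dx": 0.15,"dy": 0.95,"dz": 0,"rx": 0,"ry": 0,"rz": -0.005},{"dx": 0.15,"dy": 0.95,"dz": 0,"rx": 0,"ry": 0,"rz": -0.005},{"dx": 0.15,"dy": 0.95,"dz": 0,"rx": 0,"ry": 0,"rz": -0.005},{"dx": 0.15,"dy": 0.95,"dz": 0,"rx": 0,"ry": 0,"rz": -0.005},{"dx": 0.15,"dy": 0.95,"dz": 0,"rx": 0,"ry": 0,"rz": -0.005},{"dx": 0.15,"dy": 0.95,"dz": 0,"rx": 0,"ry": 0,"rz": -0.005},{"dx": 0.12,"dy": 0.55,"dz": 0,"rx": 0,"ry": 0,"rz": 0}]'

```text
t: 89.3
tcp_pos: [0.5926, 0.2759, 0.3915]
tool_rot: [0.013, 1.0, -0.0, -0.002]
force: [0.2, 0.5, -0.8]
finger_gap: 0.452
gripper_force: 0.0
```

>>> move_arm --targets '[{"dx": 0,"dy": 0,"dz": 0,"rx": 0,"ry": 0,"rz": 0},{"dx": 0,"dy": 0,"dz": 0,"rx": 0,"ry": 0,"rz": 0},{"dx": 0,"dy": 0,"dz": -0.5,"rx": 0,"ry": 0,"rz": 0},{"dx": 0,"dy": 0,"dz": -0.6,"rx": 0,"ry": 0,"rz": 0},{"dx": 0,"dy": 0,"dz": -0.6,"rx": 0,"ry": 0,"rz": 0},{"dx": 0,"dy": 0,"dz": -0.6,"rx": 0,"ry": 0,"rz": 0},{"dx": 0,"dy": 0,"dz": -0.5,"rx": 0,"ry": 0,"rz": 0},{"dx": 0,"dy": 0,"dz": -0.3,"rx": 0,"ry": 0,"rz": 0},{"dx": 0,"dy": 0,"dz": 0,"rx": 0,"ry": 0,"rz": 0},{"dx": 0,"dy": 0,"dz": 0,"rx": 0,"ry": 0,"rz": 0}]'

```text
t: 90.55
tcp_pos: [0.5938, 0.2744, 0.3164]
tool_rot: [0.013, 1.0, 0.0, 0.001]
force: [0.9, -0.9, -0.7]
finger_gap: 0.451
gripper_force: 0.0
```

>>> move_arm --claw 0 --newtons 40 --targets '[{"dx": 0,"dy": 0,"dz": 0,"rx": 0,"ry": 0,"rz": 0},{"dx": 0,"dy": 0,"dz": 0,"rx": 0,"ry": 0,"rz": 0},{"dx": 0,"dy": 0,"dz": 0,"rx": 0,"ry": 0,"rz": 0},{"dx": 0,"dy": 0,"dz": 0,"rx": 0,"ry": 0,"rz": 0},{"dx": 0,"dy": 0,"dz": 0,"rx": 0,"ry": 0,"rz": 0},{"dx": 0,"dy": 0,"dz": 0,"rx": 0,"ry": 0,"rz": 0},{"dx": 0,"dy": 0,"dz": 0,"rx": 0,"ry": 0,"rz": 0},{"dx": 0,"dy": 0,"dz": 0,"rx": 0,"ry": 0,"rz": 0},{"dx": 0,"dy": 0,"dz": 0,"rx": 0,"ry": 0,"rz": 0},{"dx": 0,"dy": 0,"dz": 0,"rx": 0,"ry": 0,"rz": 0}]'

```text
t: 91.8
tcp_pos: [0.5937, 0.2744, 0.3165]
tool_rot: [0.013, 1.0, 0.0, 0.001]
force: [0.2, 1.0, 4.5]
finger_gap: 0.101
gripper_force: 39.3
```

```bash
python3 - <<'E'
import numpy as np
a=np.r_[1.83,np.linspace(1.80,1.53,10),np.linspace(1.48,1.03,10),np.linspace(.98,.53,10),np.linspace(.48,.12,9),.09,.07,.055,.042,.032,.022,.014,.007,0,0,0]
s=-270*np.cos(a)+6*np.sin(a);z=270*np.sin(a)+6*np.cos(a)
ds=np.diff(s)/25;dz=np.diff(z)/25
for i in range(len(ds)):print(i+1,round(a[i+1],2),round(ds[i]*.0213,3),round(ds[i],2),round(dz[i],2))
E
```

```text
1 1.8 -0.007 -0.31 0.09
2 1.77 -0.007 -0.32 0.08
3 1.74 -0.007 -0.32 0.07
4 1.71 -0.007 -0.32 0.06
5 1.68 -0.007 -0.32 0.05
6 1.65 -0.007 -0.32 0.04
7 1.62 -0.007 -0.32 0.03
8 1.59 -0.007 -0.32 0.02
9 1.56 -0.007 -0.32 0.01
10 1.53 -0.007 -0.32 -0.0
11 1.48 -0.011 -0.54 -0.02
12 1.43 -0.011 -0.54 -0.05
13 1.38 -0.011 -0.53 -0.08
14 1.33 -0.011 -0.53 -0.1
15 1.28 -0.011 -0.52 -0.13
16 1.23 -0.011 -0.52 -0.16
17 1.18 -0.011 -0.51 -0.18
18 1.13 -0.011 -0.5 -0.21
19 1.08 -0.01 -0.49 -0.23
20 1.03 -0.01 -0.48 -0.26
21 0.98 -0.01 -0.46 -0.28
22 0.93 -0.01 -0.45 -0.3
23 0.88 -0.009 -0.43 -0.32
24 0.83 -0.009 -0.42 -0.35
25 0.78 -0.008 -0.4 -0.37
26 0.73 -0.008 -0.38 -0.39
27 0.68 -0.008 -0.36 -0.4
28 0.63 -0.007 -0.34 -0.42
29 0.58 -0.007 -0.32 -0.44
30 0.53 -0.006 -0.29 -0.45
31 0.48 -0.006 -0.27 -0.47
32 0.44 -0.005 -0.22 -0.43
33 0.39 -0.004 -0.2 -0.44
34 0.34 -0.004 -0.18 -0.45
35 0.3 -0.003 -0.16 -0.46
36 0.26 -0.003 -0.14 -0.46
37 0.21 -0.003 -0.12 -0.47
38 0.16 -0.002 -0.1 -0.48
39 0.12 -0.002 -0.08 -0.48
40 0.09 -0.001 -0.04 -0.32
41 0.07 -0.0 -0.02 -0.21
42 0.06 -0.0 -0.01 -0.16
43 0.04 -0.0 -0.01 -0.14
44 0.03 -0.0 -0.01 -0.11
45 0.02 -0.0 -0.01 -0.11
46 0.01 -0.0 -0.0 -0.09
47 0.01 -0.0 -0.0 -0.08
48 0.0 -0.0 -0.0 -0.08
49 0.0 0.0 0.0 0.0
50 0.0 0.0 0.0 0.0
```

>>> move_arm --targets '[{"dx": -0.007,"dy": -0.31,"dz": 0.09,"rx": 0,"ry": 0,"rz": 0},{"dx": -0.007,"dy": -0.32,"dz": 0.08,"rx": 0,"ry": 0,"rz": 0},{"dx": -0.007,"dy": -0.32,"dz": 0.07,"rx": 0,"ry": 0,"rz": 0},{"dx": -0.007,"dy": -0.32,"dz": 0.06,"rx": 0,"ry": 0,"rz": 0},{"dx": -0.007,"dy": -0.32,"dz": 0.05,"rx": 0,"ry": 0,"rz": 0},{"dx": -0.007,"dy": -0.32,"dz": 0.04,"rx": 0,"ry": 0,"rz": 0},{"dx": -0.007,"dy": -0.32,"dz": 0.03,"rx": 0,"ry": 0,"rz": 0},{"dx": -0.007,"dy": -0.32,"dz": 0.02,"rx": 0,"ry": 0,"rz": 0},{"dx": -0.007,"dy": -0.32,"dz": 0.01,"rx": 0,"ry": 0,"rz": 0},{"dx": -0.007,"dy": -0.32,"dz": 0,"rx": 0,"ry": 0,"rz": 0}]'

```text
t: 93.05
tcp_pos: [0.5921, 0.1938, 0.327]
tool_rot: [0.013, 1.0, -0.0, 0.0]
force: [4.2, 1.0, 0.1]
finger_gap: 0.096
gripper_force: 40.4
```

>>> move_arm --targets '[{"dx": -0.011,"dy": -0.54,"dz": -0.02,"rx": 0,"ry": 0,"rz": 0},{"dx": -0.011,"dy": -0.54,"dz": -0.05,"rx": 0,"ry": 0,"rz": 0},{"dx": -0.011,"dy": -0.53,"dz": -0.08,"rx": 0,"ry": 0,"rz": 0},{"dx": -0.011,"dy": -0.53,"dz": -0.1,"rx": 0,"ry": 0,"rz": 0},{"dx": -0.011,"dy": -0.52,"dz": -0.13,"rx": 0,"ry": 0,"rz": 0},{"dx": -0.011,"dy": -0.52,"dz": -0.16,"rx": 0,"ry": 0,"rz": 0},{"dx": -0.011,"dy": -0.51,"dz": -0.18,"rx": 0,"ry": 0,"rz": 0},{"dx": -0.011,"dy": -0.5,"dz": -0.21,"rx": 0,"ry": 0,"rz": 0},{"dx": -0.01,"dy": -0.49,"dz": -0.23,"rx": 0,"ry": 0,"rz": 0},{"dx": -0.01,"dy": -0.48,"dz": -0.26,"rx": 0,"ry": 0,"rz": 0}]'

```text
t: 94.3
tcp_pos: [0.5891, 0.0645, 0.2912]
tool_rot: [0.013, 1.0, -0.0, 0.0]
force: [6.7, 0.2, 0.1]
finger_gap: 0.096
gripper_force: 40.5
```

>>> move_arm --targets '[{"dx": -0.01,"dy": -0.46,"dz": -0.28,"rx": 0,"ry": 0,"rz": 0},{"dx": -0.01,"dy": -0.45,"dz": -0.3,"rx": 0,"ry": 0,"rz": 0},{"dx": -0.009,"dy": -0.43,"dz": -0.32,"rx": 0,"ry": 0,"rz": 0},{"dx": -0.009,"dy": -0.42,"dz": -0.35,"rx": 0,"ry": 0,"rz": 0},{"dx": -0.008,"dy": -0.4,"dz": -0.37,"rx": 0,"ry": 0,"rz": 0},{"dx": -0.008,"dy": -0.38,"dz": -0.39,"rx": 0,"ry": 0,"rz": 0},{"dx": -0.008,"dy": -0.36,"dz": -0.4,"rx": 0,"ry": 0,"rz": 0},{"dx": -0.007,"dy": -0.34,"dz": -0.42,"rx": 0,"ry": 0,"rz": 0},{"dx": -0.007,"dy": -0.32,"dz": -0.44,"rx": 0,"ry": 0,"rz": 0},{"dx": -0.006,"dy": -0.29,"dz": -0.45,"rx": 0,"ry": 0,"rz": 0}]'

```text
t: 95.55
tcp_pos: [0.5868, -0.0314, 0.1979]
tool_rot: [0.013, 1.0, 0.0, -0.0]
force: [6.2, -0.3, 1.6]
finger_gap: 0.1
gripper_force: 40.2
```

>>> move_arm --targets '[{"dx": -0.006,"dy": -0.27,"dz": -0.47,"rx": 0,"ry": 0,"rz": 0},{"dx": -0.005,"dy": -0.22,"dz": -0.43,"rx": 0,"ry": 0,"rz": 0},{"dx": -0.004,"dy": -0.2,"dz": -0.44,"rx": 0,"ry": 0,"rz": 0},{"dx": -0.004,"dy": -0.18,"dz": -0.45,"rx": 0,"ry": 0,"rz": 0},{"dx": -0.003,"dy": -0.16,"dz": -0.46,"rx": 0,"ry": 0,"rz": 0},{"dx": -0.003,"dy": -0.14,"dz": -0.46,"rx": 0,"ry": 0,"rz": 0},{"dx": -0.003,"dy": -0.12,"dz": -0.47,"rx": 0,"ry": 0,"rz": 0},{"dx": -0.002,"dy": -0.1,"dz": -0.45,"rx": 0,"ry": 0,"rz": 0},{"dx": -0.002,"dy": -0.08,"dz": -0.4,"rx": 0,"ry": 0,"rz": 0},{"dx": -0.001,"dy": -0.04,"dz": -0.32,"rx": 0,"ry": 0,"rz": 0}]'

```text
t: 96.8
tcp_pos: [0.586, -0.0686, 0.0891]
tool_rot: [0.013, 1.0, 0.0, -0.0]
force: [3.1, -3.6, -2.0]
finger_gap: 0.096
gripper_force: 41.0
```

>>> move_arm --targets '[{"dx": 0,"dy": -0.02,"dz": -0.21,"rx": 0,"ry": 0,"rz": 0},{"dx": 0,"dy": -0.01,"dz": -0.16,"rx": 0,"ry": 0,"rz": 0},{"dx": 0,"dy": -0.01,"dz": -0.14,"rx": 0,"ry": 0,"rz": 0},{"dx": 0,"dy": -0.01,"dz": -0.13,"rx": 0,"ry": 0,"rz": 0},{"dx": 0,"dy": -0.01,"dz": -0.12,"rx": 0,"ry": 0,"rz": 0},{"dx": 0,"dy": 0,"dz": -0.1,"rx": 0,"ry": 0,"rz": 0},{"dx": 0,"dy": 0,"dz": -0.1,"rx": 0,"ry": 0,"rz": 0},{"dx": 0,"dy": 0,"dz": -0.1,"rx": 0,"ry": 0,"rz": 0},{"dx": 0,"dy": 0,"dz": 0,"rx": 0,"ry": 0,"rz": 0},{"dx": 0,"dy": 0,"dz": 0,"rx": 0,"ry": 0,"rz": 0}]'

```text
t: 98.05
tcp_pos: [0.586, -0.0703, 0.0632]
tool_rot: [0.013, 1.0, -0.0, -0.0]
force: [1.9, -5.7, -1.6]
finger_gap: 0.098
gripper_force: 41.2
```

>>> move_arm --targets '[{"dx": 0,"dy": 0,"dz": -0.04,"rx": 0,"ry": 0,"rz": 0},{"dx": 0,"dy": 0,"dz": -0.04,"rx": 0,"ry": 0,"rz": 0},{"dx": 0,"dy": 0,"dz": -0.04,"rx": 0,"ry": 0,"rz": 0},{"dx": 0,"dy": 0,"dz": 0,"rx": 0,"ry": 0,"rz": 0},{"dx": 0,"dy": 0,"dz": 0,"rx": 0,"ry": 0,"rz": 0},{"dx": 0,"dy": 0,"dz": 0,"rx": 0,"ry": 0,"rz": 0},{"dx": 0,"dy": 0,"dz": 0,"rx": 0,"ry": 0,"rz": 0},{"dx": 0,"dy": 0,"dz": 0,"rx": 0,"ry": 0,"rz": 0},{"dx": 0,"dy": 0,"dz": 0,"rx": 0,"ry": 0,"rz": 0},{"dx": 0,"dy": 0,"dz": 0,"rx": 0,"ry": 0,"rz": 0}]'

```text
t: 99.3
tcp_pos: [0.586, -0.0704, 0.0621]
tool_rot: [0.013, 1.0, -0.0, 0.0]
force: [-0.8, -5.3, 10.1]
finger_gap: 0.098
gripper_force: 42.6
```

>>> move_arm --claw 45 --targets '[{"dx": 0,"dy": 0,"dz": 0.08,"rx": 0,"ry": 0,"rz": 0},{"dx": 0,"dy": 0,"dz": 0,"rx": 0,"ry": 0,"rz": 0},{"dx": 0,"dy": 0,"dz": 0,"rx": 0,"ry": 0,"rz": 0},{"dx": 0,"dy": 0,"dz": 0,"rx": 0,"ry": 0,"rz": 0},{"dx": 0,"dy": 0,"dz": 0,"rx": 0,"ry": 0,"rz": 0},{"dx": 0,"dy": 0,"dz": 0.3,"rx": 0,"ry": 0,"rz": 0},{"dx": 0,"dy": 0,"dz": 0.7,"rx": 0,"ry": 0,"rz": 0},{"dx": 0,"dy": 0,"dz": 0.8,"rx": 0,"ry": 0,"rz": 0},{"dx": 0,"dy": 0,"dz": 0.9,"rx": 0,"ry": 0,"rz": 0},{"dx": 0,"dy": 0,"dz": 0.6,"rx": 0,"ry": 0,"rz": 0}]'

```text
t: 100.55
tcp_pos: [0.5869, -0.0703, 0.1472]
tool_rot: [0.013, 1.0, -0.0, 0.001]
force: [-0.5, 1.0, 0.3]
finger_gap: 0.451
gripper_force: 0.0
```

>>> move_arm --claw 0 --targets '[{"dx": -0.54,"dy": 0.48,"dz": 0,"rx": 0,"ry": 0,"rz": 0},{"dx": -0.54,"dy": 0.48,"dz": 0,"rx": 0,"ry": 0,"rz": 0},{"dx": -0.54,"dy": 0.48,"dz": 0,"rx": 0,"ry": 0,"rz": 0},{"dx": -0.54,"dy": 0.48,"dz": 0,"rx": 0,"ry": 0,"rz": 0},{"dx": -0.54,"dy": 0.48,"dz": 0,"rx": 0,"ry": 0,"rz": 0},{"dx": -0.54,"dy": 0.48,"dz": 0,"rx": 0,"ry": 0,"rz": 0},{"dx": -0.54,"dy": 0.48,"dz": 0,"rx": 0,"ry": 0,"rz": 0},{"dx": -0.54,"dy": 0.48,"dz": 0,"rx": 0,"ry": 0,"rz": 0},{"dx": -0.54,"dy": 0.48,"dz": 0,"rx": 0,"ry": 0,"rz": 0},{"dx": -0.54,"dy": 0.48,"dz": 0,"rx": 0,"ry": 0,"rz": 0}]'

```text
t: 101.8
tcp_pos: [0.4503, 0.0508, 0.1448]
tool_rot: [0.013, 1.0, 0.0, 0.0]
force: [0.6, 0.4, 0.0]
finger_gap: 0.001
gripper_force: 0.0
```

```bash
python3 - <<'E'
from h import *
import cv2
im=cams.snapshot("scene")[:,:,::-1]
s=sensors.sense();print(s["t"],s["tcp_pos"],proj("scene",[s["tcp_pos"],[.4512,.0488,.08],[.45,.048,.065]])-[290,140])
b=cv2.resize(im[140:290,260:420],(800,600),interpolation=cv2.INTER_CUBIC)[:,:]
cv2.imwrite("pics/c7.png",b)
E
```

```text
101.85 [0.44729586 0.05210572 0.14457865] [[63.82350862 29.2599837 ]
 [61.32714603 46.60141246]
 [61.29512939 50.13370732]]
```

View pics/c7.png

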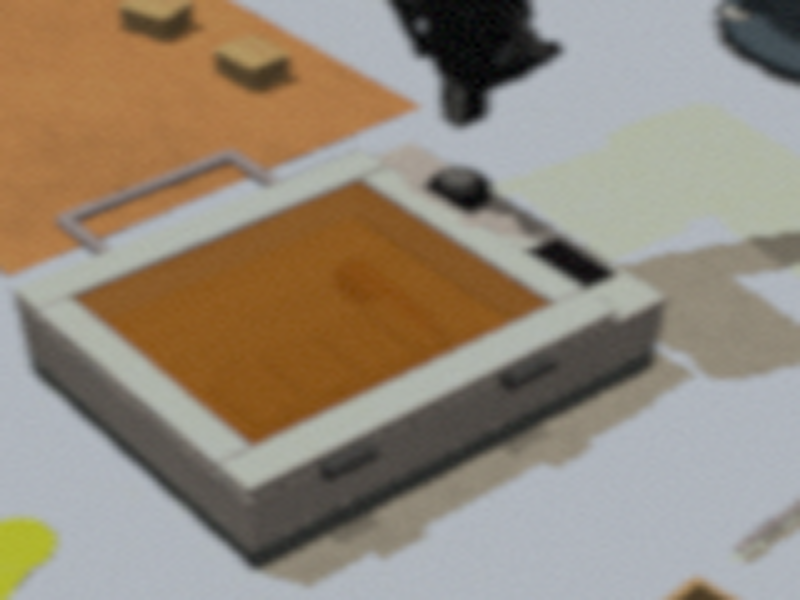

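The lid is shut flat on the rim. The button is at (352,186) in the full picture, which matches the estimate for z = 0.08. Pressing it.

>>> move_arm --targets '[{"dx": 0.15,"dy": -0.12,"dz": -0.4,"rx": 0,"ry": 0,"rz": 0},{"dx": 0,"dy": 0,"dz": -0.6,"rx": 0,"ry": 0,"rz": 0},{"dx": 0,"dy": 0,"dz": -0.6,"rx": 0,"ry": 0,"rz": 0},{"dx": 0,"dy": 0,"dz": -0.4,"rx": 0,"ry": 0,"rz": 0},{"dx": 0,"dy": 0,"dz": -0.1,"rx": 0,"ry": 0,"rz": 0},{"dx": 0,"dy": 0,"dz": -0.1,"rx": 0,"ry": 0,"rz": 0},{"dx": 0,"dy": 0,"dz": -0.1,"rx": 0,"ry": 0,"rz": 0},{"dx": 0,"dy": 0,"dz": -0.1,"rx": 0,"ry": 0,"rz": 0},{"dx": 0,"dy": 0,"dz": 0,"rx": 0,"ry": 0,"rz": 0},{"dx": 0,"dy": 0,"dz": 0,"rx": 0,"ry": 0,"rz": 0}]'

```text
t: 103.1
tcp_pos: [0.4559, 0.0464, 0.0893]
tool_rot: [0.013, 1.0, -0.001, 0.002]
force: [-6.8, -2.8, 43.0]
finger_gap: -0.001
gripper_force: 21.4
```

>>> move_arm --targets '[{"dx": 0,"dy": 0,"dz": 0.3,"rx": 0,"ry": 0,"rz": 0},{"dx": 0,"dy": 0,"dz": 0.4,"rx": 0,"ry": 0,"rz": 0},{"dx": 0,"dy": 0,"dz": 0.3,"rx": 0,"ry": 0,"rz": 0},{"dx": 0,"dy": 0,"dz": 0,"rx": 0,"ry": 0,"rz": 0},{"dx": 0,"dy": 0,"dz": 0,"rx": 0,"ry": 0,"rz": 0},{"dx": 0,"dy": 0,"dz": 0,"rx": 0,"ry": 0,"rz": 0},{"dx": 0,"dy": 0,"dz": 0,"rx": 0,"ry": 0,"rz": 0},{"dx": 0,"dy": 0,"dz": 0,"rx": 0,"ry": 0,"rz": 0},{"dx": 0,"dy": 0,"dz": 0,"rx": 0,"ry": 0,"rz": 0},{"dx": 0,"dy": 0,"dz": 0,"rx": 0,"ry": 0,"rz": 0}]'

```text
t: 104.35
tcp_pos: [0.4549, 0.047, 0.1098]
tool_rot: [0.013, 1.0, -0.0, -0.0]
force: [-0.4, 0.1, -0.0]
finger_gap: -0.002
gripper_force: 0.0
```

```bash
python3 - <<'E'
from h import *
for z in(.075,.08,.085,.09,.095,.1):
    print(z,ray("top",[(317.5,247.5)],z)[0,:2].round(4),ray("scene",[(352,186.3)],z)[0,:2].round(4))
E
```

```text
0.075 [0.4516 0.0488] [0.4447 0.0447]
0.08 [0.4512 0.0488] [0.4487 0.049 ]
0.085 [0.4509 0.0489] [0.4528 0.0534]
0.09 [0.4506 0.0489] [0.4569 0.0577]
0.095 [0.4502 0.049 ] [0.461 0.062]
0.1 [0.4499 0.049 ] [0.4651 0.0663]
```

>>> move_arm --targets '[{"dx": -0.15,"dy": 0.08,"dz": 0,"rx": 0,"ry": 0,"rz": 0},{"dx": -0.15,"dy": 0,"dz": 0,"rx": 0,"ry": 0,"rz": 0},{"dx": 0,"dy": 0,"dz": 0,"rx": 0,"ry": 0,"rz": 0},{"dx": 0,"dy": 0,"dz": -0.3,"rx": 0,"ry": 0,"rz": 0},{"dx": 0,"dy": 0,"dz": -0.3,"rx": 0,"ry": 0,"rz": 0},{"dx": 0,"dy": 0,"dz": -0.1,"rx": 0,"ry": 0,"rz": 0},{"dx": 0,"dy": 0,"dz": -0.1,"rx": 0,"ry": 0,"rz": 0},{"dx": 0,"dy": 0,"dz": 0,"rx": 0,"ry": 0,"rz": 0},{"dx": 0,"dy": 0,"dz": 0,"rx": 0,"ry": 0,"rz": 0},{"dx": 0,"dy": 0,"dz": 0,"rx": 0,"ry": 0,"rz": 0}]'

```text
t: 105.6
tcp_pos: [0.4476, 0.0489, 0.09]
tool_rot: [0.013, 1.0, -0.0, 0.0]
force: [-0.3, -0.1, 6.1]
finger_gap: 0.004
gripper_force: 2.7
```

>>> move_arm --targets '[{"dx": 0,"dy": 0,"dz": -0.04,"rx": 0,"ry": 0,"rz": 0},{"dx": 0,"dy": 0,"dz": -0.04,"rx": 0,"ry": 0,"rz": 0},{"dx": 0,"dy": 0,"dz": 0,"rx": 0,"ry": 0,"rz": 0},{"dx": 0,"dy": 0,"dz": 0,"rx": 0,"ry": 0,"rz": 0},{"dx": 0,"dy": 0,"dz": 0,"rx": 0,"ry": 0,"rz": 0},{"dx": 0,"dy": 0,"dz": 0,"rx": 0,"ry": 0,"rz": 0},{"dx": 0,"dy": 0,"dz": 0,"rx": 0,"ry": 0,"rz": 0},{"dx": 0,"dy": 0,"dz": 0,"rx": 0,"ry": 0,"rz": 0},{"dx": 0,"dy": 0,"dz": 0,"rx": 0,"ry": 0,"rz": 0},{"dx": 0,"dy": 0,"dz": 0,"rx": 0,"ry": 0,"rz": 0}]'

```text
t: 106.85
tcp_pos: [0.4476, 0.0489, 0.0897]
tool_rot: [0.013, 1.0, -0.0, 0.001]
force: [-3.4, -0.6, 23.3]
finger_gap: 0.003
gripper_force: 11.6
```

>>> move_arm --targets '[{"dx": 0,"dy": 0,"dz": 0.1,"rx": 0,"ry": 0,"rz": 0},{"dx": 0,"dy": 0,"dz": 0.07,"rx": 0,"ry": 0,"rz": 0},{"dx": 0,"dy": 0,"dz": 0,"rx": 0,"ry": 0,"rz": 0},{"dx": 0,"dy": 0,"dz": 0,"rx": 0,"ry": 0,"rz": 0},{"dx": 0,"dy": 0,"dz": 0,"rx": 0,"ry": 0,"rz": 0},{"dx": 0,"dy": 0,"dz": 0,"rx": 0,"ry": 0,"rz": 0},{"dx": 0,"dy": 0,"dz": 0,"rx": 0,"ry": 0,"rz": 0},{"dx": 0,"dy": 0,"dz": 0,"rx": 0,"ry": 0,"rz": 0},{"dx": 0,"dy": 0,"dz": 0,"rx": 0,"ry": 0,"rz": 0},{"dx": 0,"dy": 0,"dz": 0,"rx": 0,"ry": 0,"rz": 0}]'

```text
t: 108.1
tcp_pos: [0.4476, 0.0489, 0.0921]
tool_rot: [0.013, 1.0, -0.0, 0.0]
force: [-0.8, -1.1, 4.0]
finger_gap: 0.003
gripper_force: 1.8
```

The button shows spring force (4 N at z 0.092) and bottoms out at z 0.0897, so it was fully pressed. Retreating and handing in.

>>> move_arm --targets '[{"dx": 0,"dy": 0,"dz": 0.3,"rx": 0,"ry": 0,"rz": 0},{"dx": 0,"dy": 0,"dz": 0.6,"rx": 0,"ry": 0,"rz": 0},{"dx": 0,"dy": 0,"dz": 0.8,"rx": 0,"ry": 0,"rz": 0},{"dx": 0,"dy": 0,"dz": 0.8,"rx": 0,"ry": 0,"rz": 0},{"dx": 0,"dy": 0,"dz": 0.5,"rx": 0,"ry": 0,"rz": 0},{"dx": 0,"dy": 0,"dz": 0,"rx": 0,"ry": 0,"rz": 0},{"dx": 0,"dy": 0,"dz": 0,"rx": 0,"ry": 0,"rz": 0},{"dx": 0,"dy": 0,"dz": 0,"rx": 0,"ry": 0,"rz": 0},{"dx": 0,"dy": 0,"dz": 0,"rx": 0,"ry": 0,"rz": 0},{"dx": 0,"dy": 0,"dz": 0,"rx": 0,"ry": 0,"rz": 0}]'

```text
t: 109.35
tcp_pos: [0.4473, 0.049, 0.1668]
tool_rot: [0.013, 1.0, 0.0, -0.0]
force: [0.7, 0.5, -1.4]
finger_gap: -0.001
gripper_force: 0.0
```

```bash
python3 -c "
from station import order
print(order.sign_off())"
```

```text
the job is handed in; nothing more can be done
None
```

I handed the job in at about 109 s, but sign-off returned no verdict: all four blanks are packed in the row (no fillers needed), the wedge was driven in at about 23 N (above the 10–15 N given), the lid is shut, and the start button was pressed and released; I couldn't measure the force on the head stop, and my first try at the button pressed at 43 N, probably on the lid's edge.

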